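# Start the leaning lamp-bar screw square with the socket driver

## Task

The square-headed screw in the middle of the black lamp bar has only been dropped in its hole and leans over. Take the turquoise socket driver from its stand, lower it upright over the head and bring the screw square with it onto the axis of the hole, press down gently but firmly, and only then, still pressing, turn it clockwise by about 70 degrees so that the thread catches straight. Lift the driver off without pulling the screw over again, put it back upright in its stand, and leave the rest of the bench alone.

Things in the scene. Friction and masses are not known exactly. Their poses are not given: they have to be found in the camera images.
- jig: Fixed aluminium jig plate 100 x 250 x 12 mm (x, y, z) carrying a black lamp bar 54 x 230 mm, its top 32 mm above the bench, with a brass boss (26 mm wide) in the middle whose top is 36 mm above the bench. Origin: centre of the plate's underside, on the bench; z up. The screw hole's axis rises vertically through the origin. Orange clips rise to 34 mm.
- screw: The steel screw. Origin: its pivot, on the hole's axis at the mouth, 36 mm above the bench (for the lean use screw_head). It leans stiffly, up to 0.2 rad each way, and stays as left: tipping takes about 0.04 Nm about the pivot. Socket walls pushing the head sideways right it; a firm press pins it as it leans, so right it first. Seat with 8 to 14 N; over 25 N spoils it.
- screw_head (a point): Centre of the flat top of the screw's square head, 24 mm from the pivot along the screw's axis (60 mm above the bench when upright); z along the screw's axis. The head is 16 x 16 mm and 14 mm tall (1 mm edge rounding), over a 10 mm shank; x and y are square to its flats. At the start the flats are parallel to the jig's sides (apart from the lean).
- screw_turn (a joint): Turn of the screw about its own axis, rad: 0 at the start (it cannot go back past 0), growing clockwise seen from above, up to 3. It takes about 0.04 Nm; the screw does not sink noticeably.
- driver: Loose driver, about 0.22 kg, 116 mm long, upright in the stand. Origin: centre of the socket's mouth at its lower end; z up to the handle. Square socket open downward, walls parallel to x and y: 18.6 x 18.6 mm inside, flared to about 25 mm in the lowest 3.5 mm, 16 mm deep to its flat floor (seated on the upright screw, the origin is 8 mm above the pivot); 30 mm wide outside.
- driver_grip (a point): Point on the driver's axis 92 mm above its origin, a good place to grip from above. Turquoise square handle 30 x 30 mm, 46 to 116 mm above the driver's origin, flats parallel to the driver's x and y; below it a 16 mm steel shaft. Side loads on the socket can swing the driver a little in the grip.
- stand: Fixed grey driver stand, 76 x 76 x 36 mm. Origin: centre of its underside on the bench. In its top is a central square well, 38 x 38 mm, 30 mm deep (floor 6 mm above the bench), with sides parallel to its x and y, in which the driver stands upright on its socket's mouth.
- bottle: Grey drinking bottle, 64 mm wide, 190 mm tall, a bystander. Origin: centre of its underside.
- pliers: Pliers with red handles, about 130 x 58 x 14 mm, lying flat, a bystander. Origin: on the bench near its middle.
- tray: Blue tray with screws, 90 x 130 x 35 mm, a bystander. Origin: centre of its underside.
- bars: Stack of four pale lens bars, 47 x 160 x 40 mm, a bystander. Origin: centre of its underside.
Not all that is in view belongs to the job. What is shaped like the stand but green or orange is not meant.

How it is judged:
On the way, in this order (a step that is already met when the one before it is completed fails the run):
1. the driver has been lifted out of its stand (z of driver in the frame of stand above 0.045 m), for 0.1 s.
2. before the first turn the driver is seated upright on the screw, on the hole's axis, pressing down, and the screw stands square (horizontal distance between driver and screw below 0.004 m and z of driver in the frame of jig below 0.047 m and contact force between driver and screw above 6 N and angle between each of screw_head, driver's own z axis and vertical below 0.08 rad and value of joint screw_turn below 0.2 rad), for 0.3 s.
3. the screw has been turned clockwise by at least 0.9 rad and stands square (value of joint screw_turn above 0.9 rad and angle between screw_head's own z axis and vertical below 0.08 rad), for 0.1 s.
At the end, for the whole second after the job is handed in: The screw is turned clockwise by 0.9 to 1.6 rad and leans less than 0.08 rad; the driver is released and at rest upright (within 0.1 rad) on the floor of its stand's well (within 9 mm of its centre and 4 mm of the floor) (all of step 3 and value of joint screw_turn below 1.6 rad and horizontal distance between driver and stand below 0.009 m and z of driver in the frame of stand below 0.01 m and angle between driver's own z axis and vertical below 0.1 rad and linear speed of driver below 0.02 m/s); the robot touches nothing.
It fails at once if the driver presses or pushes the screw with more than 25 N (contact force between driver and screw above 25 N).
It fails at once if the screw is turned (past 0.2 rad) while it leans more than 0.10 rad: cross-threaded (value of joint screw_turn above 0.2 rad and angle between screw_head's own z axis and vertical above 0.1 rad).
It fails at once if the screw is turned on without the driver pressing on it (value of joint screw_turn between 0.2 and 0.9 rad and velocity of joint screw_turn above 0.2 rad/s and contact force between driver and screw below 2.5 N).
It fails at once if the fingers or the arm touch the screw itself (contact force between any of the fingers, the arm and screw above 1 N).
It fails at once if a bystander is moved by more than 15 mm (distance of any of bottle, pliers, tray, bars from where it was at the start of the episode above 0.015 m).
It also fails if it takes over 72 s, if anything falls off the work surface, if the arm or the gripper's body presses on something with over 40 N, if the wrist force passes 120 N, or if a joint passes its speed limit or range.

## Robot

A 7-joint arm with a two-finger parallel gripper is mounted at the origin on the work surface. World frame = base frame: x ahead of the robot, y to its left, z up, the work surface at z = 0. Lengths are in m, angles in rad, forces in N, time in s.
With the tool pointing down it reaches from about 0.4 to 0.875 m from the base axis. Payload 6.5 kg.
Tool frame: the origin (TCP) lies midway between the tips of the shut fingers; the grasp point (between the pads) lies 19 mm behind it (bot.tcp_to_grasp is the distance from the TCP to the grasp point, in m); z points along the fingers, y is the line along which they close (so a half turn about z gives the same grasp; the last joint's range is limited). The gripper opens to 88 mm and grips with 3 to 60 N. Pads are 18 mm wide; open, the fingers measure 123 mm over their backs; the gripper's body (75 mm by 187 mm) begins 45 mm behind the grasp point.
Start: joints at [-1.255, 0.536, -0.004, 1.538, 0.003, 1.067, -0.071], TCP at [0.242, 0.603, 0.239] pointing down, gripper open.
Joint ranges: [-2.7, 2.7], [-0.37, 2.16], [-1.27, 1.26], [0.24, 2.4], [-1.31, 4.45], [0.19, 1.91], [-2.76, 2.76]. Speed limits (rad/s): [2.39, 2.39, 3.14, 3.14, 3.14, 3.14, 3.14].

## Interface

Orientations are given as a 3x3 rotation matrix whose columns are the frame's x, y, z axes.
In Python, from workcell import telemetry, read_camera, bot gives the robot as it stands.
- The arm moves only by the tool send_rows, never from a script. Its argument "series" is a list of rows, each a list of 7 numbers: the turn, a rotation vector about the tool's x, y, z scaled (see below), then the shift along the tool's x, y, z scaled (see below), then the finger opening in mm, from 0 to 88.1. A call has 1 to 12 rows; each row shifts and turns the commanded pose from where the row before left it, along the tool's axes as they then stand; what a row does not reach is not made up. The controller multiplies each number of a shift by 0.025 m and each number of a turn by 30 degrees. A row lasts 1/12 s, in which the tool goes at most 41.7 mm and 7.16 degrees, less where a joint would pass 70% of its speed; a pose out of reach is approached as far as the arm can. A call with a number of a shift or a turn outside -1 to 1 is refused whole. A call with a gripper value outside its range is refused whole. The fingers move at their own pace and stop on an object; "force" is the grip in N (left out, the last holds). Time passes only in rows, so rows that do not move let the fingers close. It gives the time, the measured TCP pose, the force, the opening and the grip force at its end, in the units of the state.
- telemetry.state(): the state, without advancing time (a new reading comes with each control period).
- read_camera(name): name is "side" or "top" or "wrist"; returns a dict with "frame" (400x640x3 uint8, red, green, blue), "mtx" (3x3 intrinsics, pixels), "R" (3x3) and "t" (3): a world point X has camera coordinates R X + t. Camera axes: x right, y down, z forward; pixel columns grow to the right and rows downward; lengths in m; the calibration is good to about 2 mm. A picture is of the moment at which its call begins. There is no depth.
- bot.hand_in(): hands the job in; it is judged then, once.
The state is a dict: "t": time; "joints": joint angles; "qd": joint speeds; "joint_torque": joint torques, N m; "ee_pos": TCP position; "eef_rot": TCP orientation; "ft_force": force on the tool from outside, world axes, zero at the start; "ft_torque": the same for the moment, N m; "width": finger opening in m; "finger_force": force on a finger pad.
Only numpy, scipy, OpenCV 4.12 (cv2) and the standard library are available. Lean on these libraries where they do the work, as an engineer would, in place of code of your own. Each camera call takes 0.05 s, during which the arm holds its last target. There are 200 camera calls.

## Working session

There is one attempt and no reset: what is moved stays moved. The work goes in short steps, Python scripts to look and compute and a tool call to move; the robot and the scene stay as the last step left them, time stands still between calls to the robot, and variables do not carry over. Pictures are saved under pics/ and viewed, at most 10 in all, crops included, and the job is handed in when it is done.

Besides the shell and the picture viewer there is one more tool, called after "Request:" as name(argument=value, ...), one argument or row to a line, values as JSON. send_rows: Moves the arm, as the interface text tells. Its arguments: {"type":"object","properties":{"series":{"type":"array","items":{"type":"array","items":{"type":"number"}}},"force":{"type":"number"}},"required":["series"]}

```bash
mkdir -p pics; ls; python3 - <<'E'
from workcell import telemetry, read_camera, bot
import cv2,numpy as np
for n in("top","side"):
    c=read_camera(n); cv2.imwrite(f"pics/{n}0.png",c["frame"][:,:,::-1]); print(n,c["mtx"].tolist(),np.round(c["R"],4).tolist(),c["t"])
s=telemetry.state(); print(s["ee_pos"],np.round(s["eef_rot"],3).tolist(),s["t"],s["width"],s["ft_force"])
E
```

```text
pics
top [[422.6566852679762, 0.0, 320.82462006865603], [0.0, 422.6566852679762, 199.5689586708873], [0.0, 0.0, 1.0]] [[0.0151, -0.9998, 0.0148], [-0.9806, -0.0177, -0.195], [0.1952, -0.0115, -0.9807]] [0.02164569 0.58741182 0.99296306]
side [[446.00821804000964, 0.0, 321.1468038985968], [0.0, 446.00821804000964, 193.69229807608824], [0.0, 0.0, 1.0]] [[0.9974, -0.0718, 0.0091], [-0.045, -0.7138, -0.6989], [0.0566, 0.6967, -0.7152]] [-0.58007114  0.13472441  1.17341271]
[0.24200597 0.60269569 0.23792671] [[-0.928, 0.373, -0.0], [0.373, 0.928, -0.001], [-0.0, -0.002, -1.0]] 0.1 0.08827068214745336 [0.4575142  0.95171245 0.01385685]
```

View pics/top0.png

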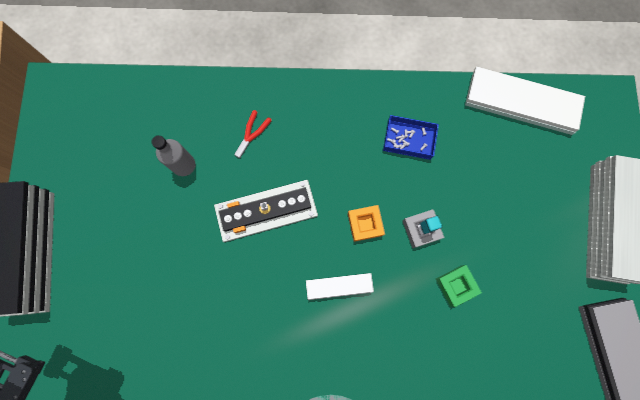

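View pics/side0.png

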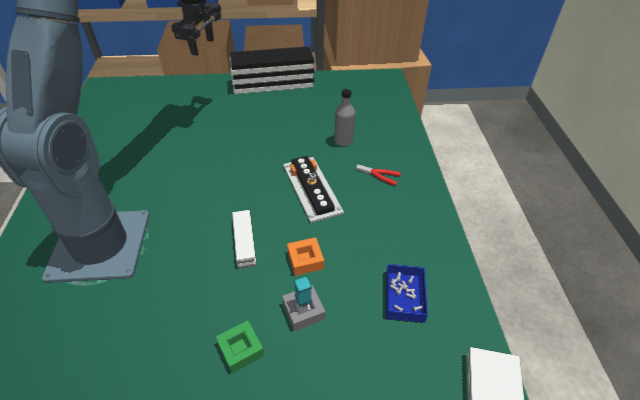

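The top view shows three stand-like blocks: orange (366,223), green (460,286) and grey (424,229). The grey one holds the turquoise driver at (432,224), so it fits the description. The jig is at (266,210) and the screw at about (265,208). Next is an enlarged crop to confirm.

```bash
python3 - <<'E'
import cv2,numpy as np
t=cv2.imread("pics/top0.png");s=cv2.imread("pics/side0.png")
def crop(im,x,y,w,h,k):
    c=cv2.resize(im[y:y+h,x:x+w],None,fx=k,fy=k,interpolation=cv2.INTER_CUBIC)
    for i in range(0,w,10): cv2.line(c,(i*k,0),(i*k,4 if i%50 else 10),(0,255,255),1)
    for i in range(0,h,10): cv2.line(c,(0,i*k),(4,i*k),(0,255,255),1)
    return c
a=crop(t,210,176,110,70,7)   # 770x490
cv2.imwrite("pics/c1.png",a)
b=np.hstack([crop(t,400,200,50,55,8),crop(s,278,270,50,60,8)[:440]])
cv2.imwrite("pics/c2.png",b)
E
```

```text
(no output)
```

View pics/c1.png

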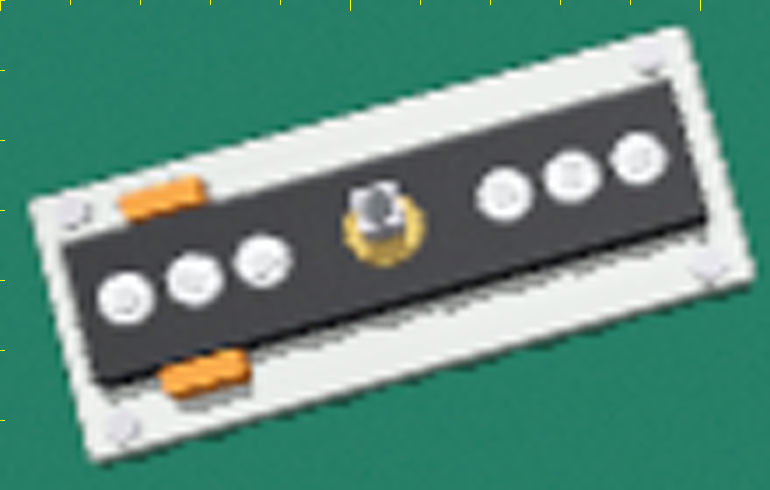

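View pics/c2.png

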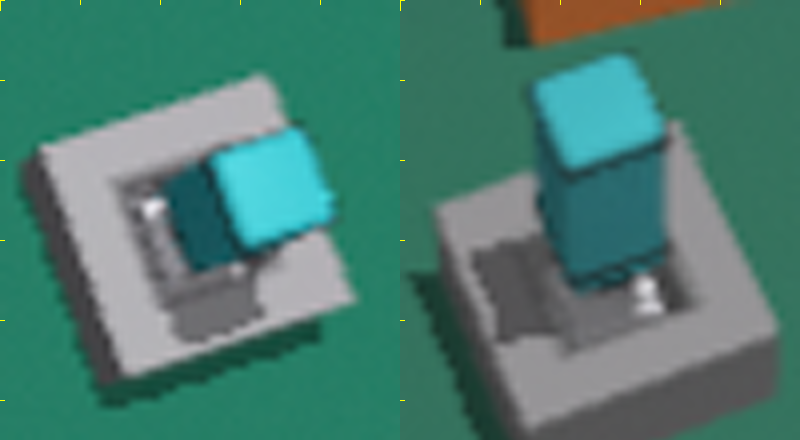

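```bash
cat > h.py <<'E'
import numpy as np
from workcell import read_camera
def ray(cam,pts,z):
    K,R,t=cam["mtx"],np.array(cam["R"]),np.array(cam["t"]); o=-R.T@t
    out=[]
    for p in np.atleast_2d(pts):
        d=R.T@np.linalg.solve(K,[p[0],p[1],1]); out.append((o+d*(z-o[2])/d[2])[:2])
    return np.array(out)
def sq(P):
    return P.mean(0).round(4), [round(float(np.linalg.norm(P[i]-P[(i+1)%4]))*1e3,1) for i in range(4)], [round(float(np.degrees(np.arctan2(*(P[(i+1)%4]-P[i])[::-1]))%90),1) for i in range(4)]
E
python3 - <<'E'
from h import *
T=read_camera("top");S=read_camera("side")
f=lambda p,x,y,k:(np.array(p,float)+.5)/k-.5+[x,y]
tp=lambda p,z,x,y,k:ray(T,f(p,x,y,k),z)
print("jig",sq(tp([(30,203),(685,28),(755,278),(95,462)],.012,210,176,7)))
print("boss",tp([(384,228)],.036,210,176,7), "head",tp([(376,206)],.06,210,176,7))
print("stand",sq(tp([(40,147),(265,73),(355,298),(123,378)],.036,400,200,8)))
print("drv",sq(tp([(210,155),(297,127),(333,213),(248,250)],.122,400,200,8)))
sp=lambda p,z:ray(S,f(np.array(p)-[400,0],278,270,8),z)
print("standS",sq(sp([(435,207),(678,122),(778,330),(527,433)],.036)))
print("drvS",sq(sp([(530,85),(628,53),(665,135),(570,172)],.122)))
from workcell import telemetry
s=telemetry.state(); R=np.array(s["eef_rot"]);print(np.degrees(np.arctan2(R[1,1],R[0,1])))
E
```

```text
jig (array([0.5661, 0.1723]), [250.1, 98.2, 248.6, 99.5], [16.5, 16.4, 16.8, 17.3])
boss [[0.56666996 0.17303741]] head [[0.57027935 0.17322092]]
stand (array([ 0.5245, -0.2295]), [76.3, 75.6, 78.1, 76.2], [19.1, 19.9, 19.6, 18.5])
drv (array([ 0.524 , -0.2296]), [27.1, 26.7, 27.4, 29.3], [18.7, 20.8, 24.0, 20.1])
standS (array([ 0.5236, -0.2298]), [75.6, 74.0, 76.2, 76.9], [18.5, 19.0, 20.6, 18.6])
drvS (array([ 0.5234, -0.2325]), [28.1, 27.8, 27.4, 29.3], [17.5, 18.0, 20.7, 19.4])
68.12861200661663
```

Request:
send_rows(
  series=[
    [0, 0, 0.2285, 0, 0, 0, 88],
    [0, 0, 0.2285, 0, 0, 0, 88],
    [0, 0, 0.2285, 0, 0, 0, 88],
    [0, 0, 0.2285, 0, 0, 0, 88],
    [0, 0, 0.2285, 0, 0, 0, 88],
    [0, 0, 0.2285, 0, 0, 0, 88],
    [0, 0, 0.2285, 0, 0, 0, 88],
  ],
)

```text
t: 0.78
ee_pos: [0.2421, 0.603, 0.2385]
eef_rot: [[-0.339, 0.941, -0.0], [0.941, 0.339, -0.0], [-0.0, -0.0, -1.0]]
ft_force: [0.1, -0.2, 0.3]
width: 0.0882
finger_force: 0.0
```

Request:
send_rows(
  series=[
    [0, 0, 0, -0.95, 0.28, 0, 88],
    [0, 0, 0, -0.95, 0.28, 0, 88],
    [0, 0, 0, -0.95, 0.28, 0, 88],
    [0, 0, 0, -0.95, 0.28, 0, 88],
    [0, 0, 0, -0.95, 0.28, 0, 88],
    [0, 0, 0, -0.95, 0.28, 0, 88],
    [0, 0, 0, -0.95, 0.28, 0, 88],
    [0, 0, 0, -0.95, 0.28, 0, 88],
    [0, 0, 0, -0.95, 0.28, 0, 88],
    [0, 0, 0, -0.95, 0.28, 0, 88],
  ],
)

```text
t: 1.62
ee_pos: [0.3902, 0.4032, 0.2387]
eef_rot: [[-0.344, 0.939, -0.0], [0.939, 0.344, -0.0], [-0.0, -0.0, -1.0]]
ft_force: [0.5, 0.4, -0.4]
width: 0.0878
finger_force: 0.0
```

Request:
send_rows(
  series=[
    [0, 0, 0, -0.95, 0.28, 0, 88],
    [0, 0, 0, -0.95, 0.28, 0, 88],
    [0, 0, 0, -0.95, 0.28, 0, 88],
    [0, 0, 0, -0.95, 0.28, 0, 88],
    [0, 0, 0, -0.95, 0.28, 0, 88],
    [0, 0, 0, -0.95, 0.28, 0, 88],
    [0, 0, 0, -0.95, 0.28, 0, 88],
    [0, 0, 0, -0.95, 0.28, 0, 88],
    [0, 0, 0, -0.95, 0.28, 0, 88],
    [0, 0, 0, -0.95, 0.28, 0, 88],
    [0, 0, 0, 0, 0, 0, 88],
    [0, 0, 0, 0, 0, 0, 88],
  ],
)

```text
t: 2.62
ee_pos: [0.5377, 0.204, 0.2386]
eef_rot: [[-0.341, 0.94, 0.0], [0.94, 0.341, -0.001], [-0.0, -0.0, -1.0]]
ft_force: [0.0, 0.6, -0.1]
width: 0.0882
finger_force: 0.0
```

```bash
python3 - <<'E'
from workcell import *
import cv2,numpy as np
c=read_camera("wrist"); cv2.imwrite("pics/w0.png",c["frame"][:,:,::-1])
s=telemetry.state(); print(s["ee_pos"],s["t"],s["joints"])
R,t=np.array(c["R"]),np.array(c["t"]);print(-R.T@t,R.round(3).tolist())
p=R@[.566,.173,.036]+t; print((c["mtx"]@p)[:2]/p[2],p[2])
E
```

```text
[0.53691241 0.20558788 0.23852   ] 2.6667 [-0.68401466  0.41891287  0.31593586  1.75786789 -0.15231682  0.98917384
  0.04134461]
[0.51338974 0.27198971 0.38416093] [[0.94, 0.341, 0.0], [0.327, -0.902, 0.282], [0.097, -0.265, -0.959]]
[333.83435549 204.77662563] 0.36533879116299756
```

```bash
python3 - <<'E'
import cv2
im=cv2.imread("pics/w0.png")[160:235,290:390]
c=cv2.resize(im,None,fx=8,fy=8,interpolation=cv2.INTER_CUBIC)
cv2.imwrite("pics/w0c.png",c)
E
```

```text
(no output)
```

View pics/w0c.png

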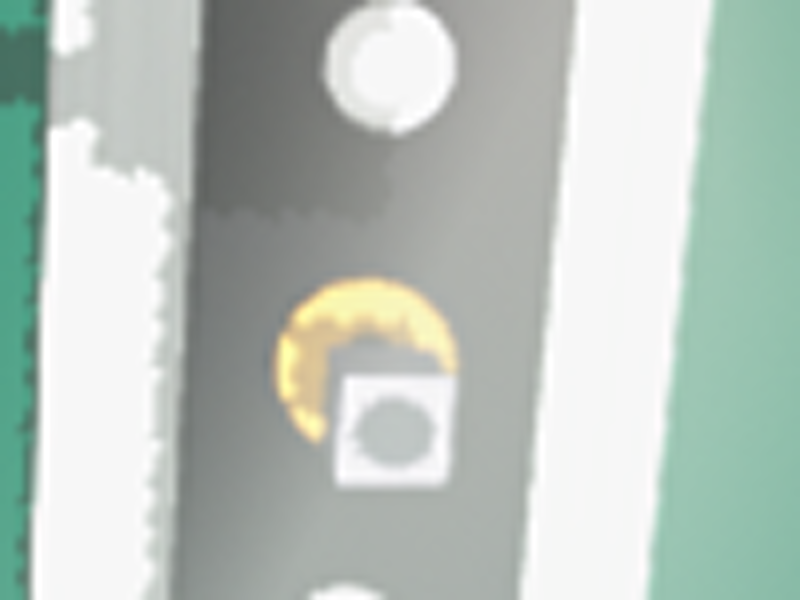

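```bash
python3 - <<'E'
from h import *
W=read_camera("wrist")
f=lambda p:(np.array(p,float)+.5)/8-.5+[290,160]
b=ray(W,f([(367.5,370)]),.036)[0]; h=ray(W,f([(343,374),(457,376),(448,487),(334,485)]),.0597)
print("boss",b,"head",sq(h),"off mm",(h.mean(0)-b)*1e3)
T=read_camera("top")
d=np.radians(16.8);X=np.array([np.cos(d),np.sin(d)])
o=h.mean(0)-b; print("along jigx',y'",o@X*1e3,o@[-X[1],X[0]]*1e3)
# moves to stand in tool axes
from workcell import telemetry
s=telemetry.state(); R=np.array(s["eef_rot"]); print(R.T@(np.array([.524,-.2305,.19])-s["ee_pos"])/.025, np.degrees(np.arctan2(R[1,1],R[0,1])))
E
```

```text
boss [0.56741684 0.17431372] head (array([0.5705, 0.1741]), [15.7, 16.2, 15.9, 16.2], [19.0, 17.0, 19.0, 16.3]) off mm [ 3.0348743  -0.17748014]
along jigx',y' 2.854046934887624 -1.0470803657007857
[-16.24163002  -6.51848461   1.93263962] 20.253525552046792
```

Request:
send_rows(
  series=[
    [0, 0, 0, -0.95, -0.38, 0, 88],
    [0, 0, 0, -0.95, -0.38, 0, 88],
    [0, 0, 0, -0.95, -0.38, 0, 88],
    [0, 0, 0, -0.95, -0.38, 0, 88],
    [0, 0, 0, -0.95, -0.38, 0, 88],
    [0, 0, 0, -0.95, -0.38, 0, 88],
    [0, 0, 0, -0.95, -0.38, 0, 88],
    [0, 0, 0, -0.95, -0.38, 0, 88],
    [0, 0, 0, -0.95, -0.38, 0, 88],
    [0, 0, 0, -0.95, -0.38, 0, 88],
  ],
)

```text
t: 3.6
ee_pos: [0.5296, -0.0498, 0.2388]
eef_rot: [[-0.347, 0.938, 0.0], [0.938, 0.347, 0.001], [0.001, 0.0, -1.0]]
ft_force: [0.3, -0.6, 1.1]
width: 0.0875
finger_force: 0.0
```

Request:
send_rows(
  series=[
    [0, 0, 0, -0.95, -0.38, 0, 88],
    [0, 0, 0, -0.95, -0.38, 0, 88],
    [0, 0, 0, -0.95, -0.38, 0, 88],
    [0, 0, 0, -0.95, -0.38, 0, 88],
    [0, 0, 0, -0.95, -0.38, 0, 88],
    [0, 0, 0, -0.95, -0.38, 0, 88],
    [0, 0, 0, -0.95, -0.38, 0, 88],
    [0, 0, 0, 0, 0, 0, 88],
    [0, 0, 0, 0, 0, 0, 88],
  ],
)

```text
t: 4.35
ee_pos: [0.5246, -0.2293, 0.2387]
eef_rot: [[-0.343, 0.939, -0.0], [0.939, 0.343, 0.0], [0.0, 0.0, -1.0]]
ft_force: [-0.2, 0.5, -0.0]
width: 0.0879
finger_force: 0.0
```

```bash
python3 - <<'E'
from h import *
from workcell import telemetry
import cv2
s=telemetry.state(); R=np.array(s["eef_rot"]); print(s["ee_pos"],R.T@(np.array([.524,-.2305,.079])-s["ee_pos"])/.025, np.degrees(np.arctan2(R[1,1],R[0,1])))
c=read_camera("wrist"); cv2.imwrite("pics/w1.png",c["frame"][:,:,::-1])
E
```

```text
[ 0.52457414 -0.2293194   0.2386797 ] [-0.03695859 -0.03793284  6.38718429] 20.085501698285526
```

View pics/w1.png

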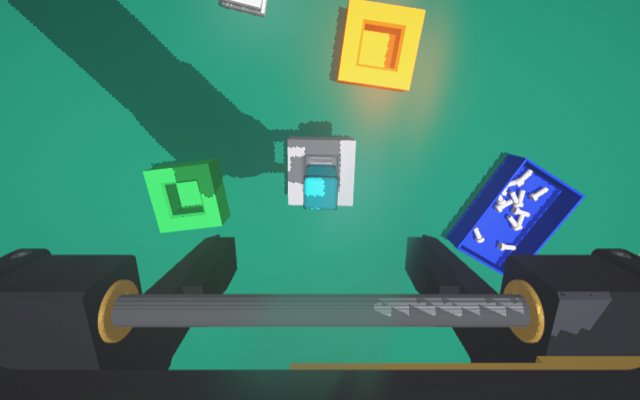

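The wrist view confirms the driver in the grey stand: handle top at about (321,194), centred between the fingers and square with them.

Request:
send_rows(
  series=[
    [0, 0, 0, -0.03, -0.03, 0.9, 88],
    [0, 0, 0, 0, 0, 0.9, 88],
    [0, 0, 0, 0, 0, 0.9, 88],
    [0, 0, 0, 0, 0, 0.9, 88],
    [0, 0, 0, 0, 0, 0.9, 88],
    [0, 0, 0, 0, 0, 0.9, 88],
    [0, 0, 0, 0, 0, 0.6, 88],
    [0, 0, 0, 0, 0, 0.38, 88],
    [0, 0, 0, 0, 0, 0, 60],
    [0, 0, 0, 0, 0, 0, 40],
    [0, 0, 0, 0, 0, 0, 20],
    [0, 0, 0, 0, 0, 0, 20],
  ],
  force=50,
)

```text
t: 5.4
ee_pos: [0.5251, -0.2302, 0.0804]
eef_rot: [[-0.345, 0.939, 0.002], [0.939, 0.345, -0.0], [-0.001, 0.002, -1.0]]
ft_force: [0.4, -0.0, 0.9]
width: 0.0634
finger_force: 0.0
```

Request:
send_rows(
  series=[
    [0, 0, 0, 0, 0, 0, 10],
    [0, 0, 0, 0, 0, 0, 10],
    [0, 0, 0, 0, 0, 0, 10],
    [0, 0, 0, 0, 0, 0, 10],
  ],
)

```text
t: 5.73
ee_pos: [0.5243, -0.2302, 0.0795]
eef_rot: [[-0.344, 0.939, 0.0], [0.939, 0.344, -0.0], [-0.0, 0.0, -1.0]]
ft_force: [-1.1, 0.7, 0.1]
width: 0.0371
finger_force: 0.0
```

Request:
send_rows(
  series=[
    [0, 0, 0, 0, 0, 0, 10],
    [0, 0, 0, 0, 0, 0, 10],
    [0, 0, 0, 0, 0, 0, 10],
    [0, 0, 0, 0, 0, 0, 10],
    [0, 0, 0, 0, 0, 0, 10],
  ],
)

```text
t: 6.15
ee_pos: [0.5242, -0.2302, 0.0793]
eef_rot: [[-0.344, 0.939, 0.0], [0.939, 0.344, -0.0], [-0.0, 0.0, -1.0]]
ft_force: [-0.7, -0.2, 1.5]
width: 0.0296
finger_force: 49.7
```

Request:
send_rows(
  series=[
    [0, 0, 0, 0, 0, -0.4, 10],
    [0, 0, 0, 0, 0, -0.8, 10],
    [0, 0, 0, 0, 0, -0.9, 10],
    [0, 0, 0, 0, 0, -0.9, 10],
    [0, 0, 0, 0, 0, -0.9, 10],
    [0, 0, 0, 0, 0, -0.5, 10],
    [0, 0, 0, 0, 0, 0, 10],
    [0, 0, 0, 0, 0, 0, 10],
    [0, 0, 0, 0, 0, 0, 10],
  ],
)

```text
t: 6.9
ee_pos: [0.5233, -0.2296, 0.188]
eef_rot: [[-0.345, 0.939, -0.002], [0.939, 0.345, 0.001], [0.001, -0.002, -1.0]]
ft_force: [-0.2, 0.6, -3.0]
width: 0.0297
finger_force: 49.7
```

```bash
python3 - <<'E'
from h import *
from workcell import telemetry
s=telemetry.state(); R=np.array(s["eef_rot"]); print(s["ee_pos"],s["ft_force"],s["ft_torque"],s["width"],R.T@(np.array([.567,.1735,s["ee_pos"][2]])-s["ee_pos"])/.025)
import cv2
out=[]
for n in ("top","side"):
    c=read_camera(n); f=c["frame"][:,:,::-1]
    p=c["R"]@(np.array(s["ee_pos"])-[0,0,.02])+c["t"]; u=(c["mtx"]@p)[:2]/p[2]; x,y=int(u[0])-25,int(u[1])-35; print(n,x,y)
    out.append(cv2.resize(f[y:y+70,x:x+50],None,fx=8,fy=8,interpolation=cv2.INTER_CUBIC))
cv2.imwrite("pics/lift.png",np.hstack(out))
E
```

```text
[ 0.52330154 -0.22963014  0.18797089] [-0.15764039  0.59521399 -2.96356069] [0.00969567 0.07822216 0.01901451] 0.029745138459386117 [1.45356746e+01 7.19663922e+00 9.74773903e-03]
top 414 185
side 276 234
```

View pics/lift.png

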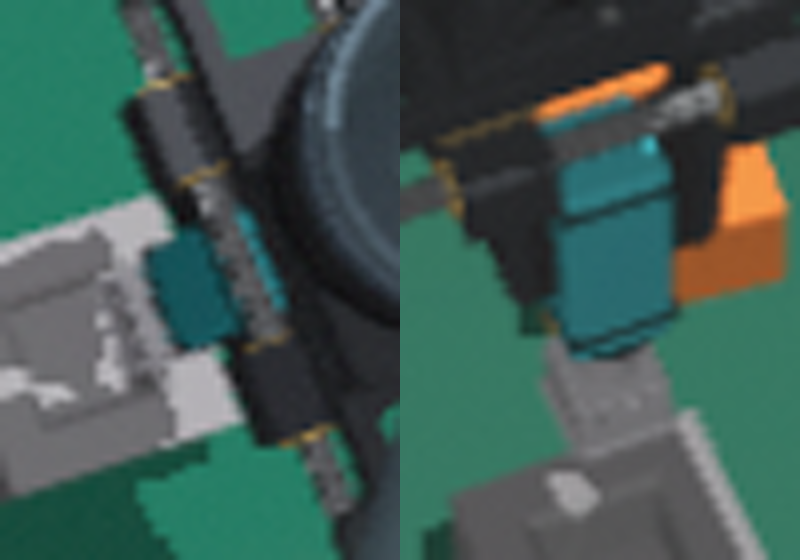

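The lift picture shows the driver clear of the stand and vertical, with the handle between the pads; in the side crop its front face corners are (562,222), (672,185), (678,305) and (565,345). I'll fit the driver's offset along the pads from these.

```bash
cat >> h.py <<'E'
def proj(c,P):
    p=np.asarray(P)@np.array(c["R"]).T+c["t"]; q=p@np.array(c["mtx"]).T; return q[:,:2]/q[:,2:]
E
python3 - <<'E'
from h import *
from workcell import telemetry
s=telemetry.state(); R=np.array(s["eef_rot"]);e=np.array(s["ee_pos"])
S=read_camera("side")
for dx in (-.003,0,.003):
  L=np.array([(sx*.015+dx,sy*.015,-(h-.073)) for sx in(-1,1) for sy in(-1,1) for h in(.116,.046)])
  u=proj(S,L@R.T+e); print(dx,((u-[276,234]+.5)*8-.5+[400,0]).round(0).tolist())
E
```

```text
-0.003 [[575.0, 219.0], [582.0, 381.0], [689.0, 178.0], [690.0, 341.0], [529.0, 128.0], [539.0, 291.0], [641.0, 89.0], [645.0, 253.0]]
0 [[570.0, 210.0], [578.0, 372.0], [684.0, 169.0], [685.0, 332.0], [525.0, 119.0], [534.0, 282.0], [637.0, 80.0], [640.0, 244.0]]
0.003 [[566.0, 201.0], [573.0, 363.0], [679.0, 160.0], [681.0, 323.0], [520.0, 110.0], [530.0, 274.0], [632.0, 72.0], [636.0, 236.0]]
```

```bash
python3 - <<'E'
from h import *
from workcell import telemetry
import cv2
s=telemetry.state(); R=np.array(s["eef_rot"]);e=np.array(s["ee_pos"])
c=read_camera("wrist"); e1=np.array([.52457,-.22932,.23868])
# camera at w1 time (same orientation)
c["t"]=np.array(c["t"])-np.array(c["R"])@(e1-e)
f=cv2.imread("pics/w1.png"); hsv=cv2.cvtColor(f,cv2.COLOR_BGR2HSV)[150:230,280:365]
m=((hsv[...,0]>84)&(hsv[...,0]<100)&(hsv[...,1]>120)).astype(np.uint8)
print("rows",[(150+i,int(r.sum()),int(280+np.flatnonzero(r)[0]),int(280+np.flatnonzero(r)[-1])) for i,r in enumerate(m) if r.sum()>5])
for d in (-.002,0,.002):
  ax=np.array([.524,-.2305])+d*R[:2,0]
  L=np.array([(sx*.015,sy*.015) for sx,sy in((-1,-1),(-1,1),(1,1),(1,-1))])@R[:2,:2].T+ax
  print(d,proj(c,np.c_[L,[.122]*4]).round(1).tolist(),proj(c,np.c_[L,[.052]*4]).round(1).tolist())
E
```

```text
rows [(166, 23, 308, 330), (167, 25, 308, 332), (168, 27, 307, 333), (169, 28, 307, 334), (170, 28, 307, 334), (171, 28, 307, 334), (172, 29, 306, 334), (173, 30, 306, 335), (174, 30, 306, 335), (175, 29, 306, 335), (177, 28, 306, 333), (178, 31, 305, 335), (179, 32, 305, 336), (180, 33, 304, 336), (181, 33, 304, 336), (182, 34, 304, 337), (183, 34, 304, 337), (184, 34, 304, 337), (185, 33, 304, 336), (186, 33, 304, 336), (187, 33, 304, 336), (188, 33, 304, 336), (189, 33, 304, 336), (190, 33, 304, 336), (191, 33, 304, 336), (192, 33, 304, 336), (193, 33, 304, 336), (194, 33, 304, 336), (195, 33, 304, 336), (196, 33, 304, 336), (197, 33, 304, 336), (198, 33, 304, 336), (199, 33, 304, 336), (200, 33, 304, 336), (201, 32, 304, 335), (202, 32, 304, 335), (203, 32, 304, 335), (204, 32, 304, 335), (205, 32, 304, 335), (206, 32, 304, 335), (207, 31, 305, 335), (208, 29, 306, 334), (209, 28, 307, 334)]
-0.002 [[302.6, 212.0], [336.2, 212.0], [336.7, 179.1], [302.0, 179.1]] [[306.2, 191.5], [333.2, 191.5], [333.5, 164.7], [305.8, 164.7]]
0 [[302.5, 209.8], [336.2, 209.8], [336.7, 176.9], [301.9, 176.9]] [[306.2, 189.7], [333.3, 189.7], [333.6, 162.9], [305.8, 162.9]]
0.002 [[302.5, 207.7], [336.3, 207.7], [336.7, 174.6], [301.9, 174.6]] [[306.1, 188.0], [333.3, 188.0], [333.6, 161.0], [305.8, 161.0]]
```

Request:
send_rows(
  series=[
    [0, 0, 0, 0.45, 0.23, 0, 10],
    [0, 0, 0, 0.9, 0.46, 0, 10],
    [0, 0, 0, 0.9, 0.46, 0, 10],
    [0, 0, 0, 0.9, 0.46, 0, 10],
    [0, 0, 0, 0.9, 0.46, 0, 10],
    [0, 0, 0, 0.9, 0.46, 0, 10],
    [0, 0, 0, 0.9, 0.46, 0, 10],
    [0, 0, 0, 0.9, 0.46, 0, 10],
    [0, 0, 0, 0.9, 0.46, 0, 10],
  ],
)

```text
t: 7.85
ee_pos: [0.5497, -0.0146, 0.1889]
eef_rot: [[-0.345, 0.939, -0.001], [0.939, 0.345, 0.0], [0.001, -0.0, -1.0]]
ft_force: [-0.5, -0.2, -2.3]
width: 0.0299
finger_force: 49.7
```

Request:
send_rows(
  series=[
    [0, 0, 0, 0.9, 0.46, 0, 10],
    [0, 0, 0, 0.9, 0.46, 0, 10],
    [0, 0, 0, 0.9, 0.46, 0, 10],
    [0, 0, 0, 0.9, 0.46, 0, 10],
    [0, 0, 0, 0.9, 0.46, 0, 10],
    [0, 0, 0, 0.9, 0.46, 0, 10],
    [0, 0, 0, 0.9, 0.44, 0, 10],
    [0, 0, 0, 0.55, 0.2, 0, 10],
    [0, 0, 0.1, 0, 0, 0.7, 10],
    [0, 0, 0, 0, 0, 0.7, 10],
    [0, 0, 0, 0, 0, 0.2, 10],
    [0, 0, 0, 0, 0, 0, 10],
  ],
)

```text
t: 8.85
ee_pos: [0.5693, 0.1726, 0.1476]
eef_rot: [[-0.295, 0.956, -0.003], [0.956, 0.295, -0.002], [-0.0, -0.004, -1.0]]
ft_force: [-0.3, 0.2, -1.7]
width: 0.0295
finger_force: 49.7
```

Request:
send_rows(
  series=[
    [0, 0, 0, 0, 0, 0, 10],
    [0, 0, 0, 0, 0, 0, 10],
    [0, 0, 0, 0, 0, 0, 10],
  ],
)

```text
t: 9.1
ee_pos: [0.5716, 0.173, 0.1503]
eef_rot: [[-0.294, 0.956, 0.002], [0.956, 0.294, 0.001], [0.0, 0.002, -1.0]]
ft_force: [-0.6, -0.6, -2.1]
width: 0.0299
finger_force: 49.7
```

```bash
python3 - <<'E'
from h import *
from workcell import telemetry
import cv2
s=telemetry.state(); R=np.array(s["eef_rot"]); e=np.array(s["ee_pos"]); print(e,s["ft_force"],s["ft_torque"],np.degrees(np.arctan2(R[1,1],R[0,1])),s["t"])
out=[]
for n,w,h in (("side",50,60),("top",50,60)):
    c=read_camera(n); f=c["frame"][:,:,::-1]; cv2.imwrite(f"pics/{n}1.png",f)
    u=proj(c,[[.567,.1735,.07]])[0]; x,y=int(u[0])-w//2,int(u[1])-h//2; print(n,x,y)
    out.append(cv2.resize(f[y:y+h,x:x+w],None,fx=8,fy=8,interpolation=cv2.INTER_CUBIC))
    # predicted socket outer bottom corners (z origin), shaft etc
    L=np.array([(sx*.015,sy*.015,.073) for sx,sy in((-1,-1),(-1,1),(1,1),(1,-1))])@R.T+e
    print(((proj(c,L)-[x,y]+.5)*8-.5).round(0).tolist(), "boss",((proj(c,[[.567,.1735,.036]])-[x,y]+.5)*8-.5).round(0).tolist())
cv2.imwrite("pics/hov.png",np.hstack(out))
E
```

```text
[0.57158002 0.17301318 0.1502711 ] [-0.62448682 -0.58765158 -2.13221361] [-0.04737964  0.04478134 -0.04101647] 17.1143062252738 9.1
side 286 141
[[199.0, 270.0], [279.0, 249.0], [248.0, 196.0], [170.0, 216.0]] boss [[211.0, 316.0]]
top 237 175
[[268.0, 262.0], [243.0, 169.0], [147.0, 195.0], [172.0, 289.0]] boss [[222.0, 268.0]]
```

View pics/hov.png

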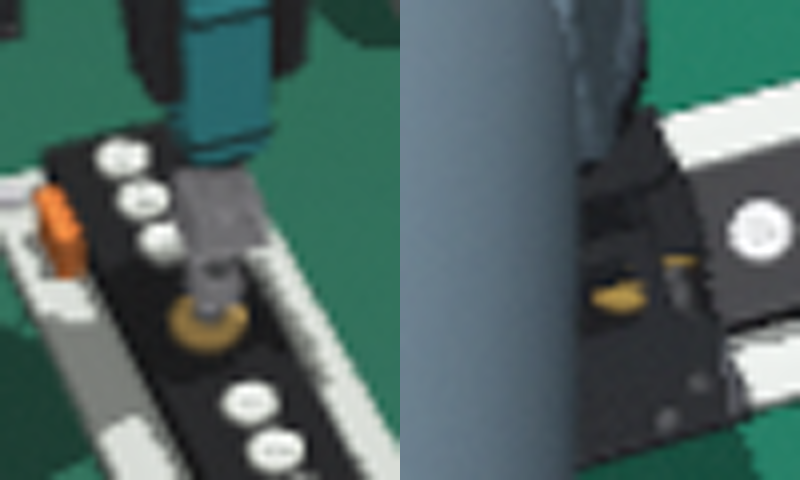

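The hover view shows the socket above the screw in the side crop, with its near bottom edge from (197,262) to (268,245). The boss is centred near (208,316), and the head is visible just under the socket, leaning away. I'll read the edges numerically to save views.

```bash
python3 - <<'E'
import cv2
g=cv2.imread("pics/side1.png")
gr=cv2.cvtColor(g,cv2.COLOR_BGR2GRAY)
print("cols",list(range(303,324)))
for r in range(158,190): print(r,' '.join(f"{v:3d}" for v in gr[r,303:324]))
E
```

```text
cols [303, 304, 305, 306, 307, 308, 309, 310, 311, 312, 313, 314, 315, 316, 317, 318, 319, 320, 321, 322, 323]
158  79  42  42  42  48  51  58  78  83  72  63  58  50  52  55  63  80  89  92  92  91
159 217 121  41  43  43  46  46  45  50  52  60  70  79  80  81  79  84  91  90  91  91
160 230 132  42  42  41  39  47  69  79  81  83  74  58  53  67  89  90  91  92  92  91
161 228 126  41  42  42  41  44  51  57  53  49  43  47  73  87  92  92  92  91  92  91
162 133  71  42  43  55  83  93  86  89  81  81  86  93  96  96  92  91  91  92  92  91
163 146 129  80  42  69 102 109 104 101 105 106 104 100 107 112  91  91  91  92  91  91
164 204 228 227 164  70  98 112 107 103 109 110 107 101 104 110  97  92  91  92  90  91
165 227 230 235 219  98  93 106 109 105 109 110 108 107 110 112 106  92  93  91  91  92
166 189 185 205 209  80  89  99 112 111 111 111 111 110 113 118 111  95  92  92  91  91
167 202 204 182 119  80  88  93 107 110 112 120 119 114 108 118 121  97  91  91  92  91
168 117 115  95  88 116  94  89 101 114 109 116 123 111 103 101 124 126 100  91  92  92
169  71 171 234 236 2
[... 1126 characters left out ...]
  28  29  26  29  60  98 110 111 109 108 110 112  96  54  28  27  29  28  59 104 136
183  29  27  29  27  40  70  98 111 112 112 110  98  64  34  28  27  29  26  35  86 126
184  26  25  28  25  28  38  57  72  80  80  73  52  36  26  33  41  37  27  26  60 104
185  25  27  28  27  26  29  31  36  41  40  38  26  35  39  42  42  43  38  39  44  88
186  25  24  27  29  29  28  29  26  28  27  30  28  34  43  42  43  42  42  42  43  67
187  58  24  28  28  28  29  28  27  29  30  33  40  40  43  42  42  43  42  43  43  48
188  96  24  31  35  28  27  28  32  40  40  40  43  42  66  92  79  44  41  43  43  43
189 108  58  25  36  41  40  40  41  42  43  42  97 192 235 236 227 169  80  43  40  43
```

Request:
send_rows(
  series=[
    [0, 0, 0, 0, 0, 0, 10],
    [0, 0, 0, 0, 0, 0, 10],
    [0, 0, 0, 0, 0, 0, 10],
    [0, 0, 0, 0, 0, 0, 10],
  ],
)

```text
t: 9.53
ee_pos: [0.5709, 0.1731, 0.1493]
eef_rot: [[-0.295, 0.956, 0.0], [0.956, 0.295, 0.0], [0.0, 0.0, -1.0]]
ft_force: [0.2, -0.2, -2.5]
width: 0.0296
finger_force: 49.7
```

```bash
python3 - <<'E'
from h import *
from workcell import telemetry
for i in range(4):
    c=read_camera("side"); s=telemetry.state(); print(s["t"],np.round(s["ee_pos"],4),np.round(s["ft_force"],1))
    g=c["frame"].mean(2)
    print(g[172:174,306:322].round(0).astype(int).tolist())
E
```

```text
9.5833 [0.5709 0.1731 0.1492] [-0.4  0.  -2.6]
[[158, 155, 138, 114, 103, 110, 112, 116, 117, 121, 141, 167, 181, 211, 218, 193], [117, 103, 95, 94, 116, 119, 106, 102, 100, 79, 98, 136, 141, 180, 218, 215]]
9.6333 [0.5709 0.1731 0.1492] [-0.1  0.  -2. ]
[[159, 155, 138, 114, 104, 111, 113, 117, 117, 122, 140, 166, 182, 211, 218, 193], [117, 103, 95, 95, 115, 124, 116, 102, 100, 78, 99, 135, 142, 180, 218, 215]]
9.6833 [0.5709 0.1731 0.1492] [-0.4  0.1 -2.9]
[[158, 155, 139, 113, 103, 110, 112, 117, 118, 120, 141, 166, 181, 211, 217, 193], [117, 103, 95, 94, 114, 121, 116, 102, 100, 78, 98, 136, 141, 181, 218, 215]]
9.7333 [0.5709 0.1731 0.1492] [-0.4 -0.5 -2.6]
[[159, 155, 138, 113, 104, 110, 112, 116, 118, 121, 140, 166, 182, 211, 218, 192], [117, 102, 94, 94, 114, 121, 115, 102, 100, 77, 99, 136, 141, 180, 218, 215]]
```

```bash
python3 - <<'E'
from h import *
from workcell import telemetry
import cv2
s=telemetry.state(); R=np.array(s["eef_rot"]); e=np.array(s["ee_pos"])
c=read_camera("side"); f=np.ascontiguousarray(c["frame"][:,:,::-1]); x,y,w,h,k=294,145,40,46,13
im=cv2.resize(f[y:y+h,x:x+w],None,fx=k,fy=k,interpolation=cv2.INTER_CUBIC)
px=lambda P:np.round((proj(c,P)-[x,y]+.5)*k-.5).astype(np.int32)
B=[(-1,-1),(-1,1),(1,1),(1,-1)]
box=lambda z,a:np.array([(i*a,j*a,.073-z) for i,j in B])@R.T+e
cv2.polylines(im,[px(box(0,.015))],True,(0,0,255),1)
th=np.linspace(0,2*np.pi,40)
cv2.polylines(im,[px(np.c_[.567+.013*np.cos(th),.1735+.013*np.sin(th),0*th+.036])],True,(255,255,0),1)
q=px(box(0,.015));print(q.tolist())
# 45mm shaft top/bottom
for z in (.0,): 
  for p in box(z,.015): cv2.line(im,tuple(map(int,px([p])[0])),tuple(map(int,px([p+[0,0,.02]])[0])),(0,0,255),1)
cv2.imwrite("pics/ov.png",im)
E
```

```text
[[216, 390], [345, 357], [296, 271], [169, 303]]
```

View pics/ov.png

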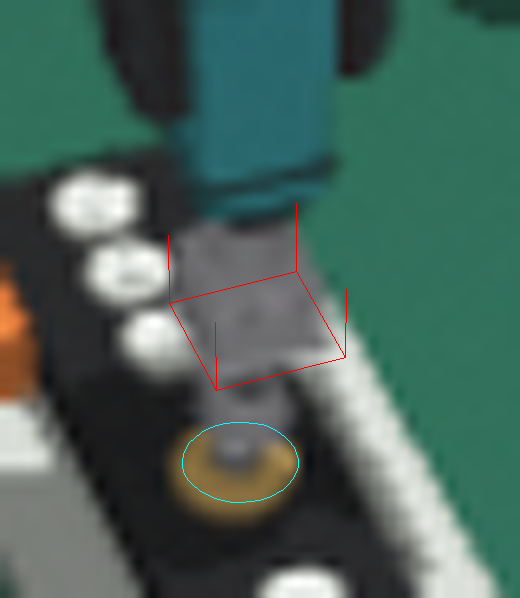

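The overlay shows the model box near the real socket (near-left corner at (213,382) against 216,390 predicted) and the boss at (234,465). Agreement is within about 2 mm, which is inside the flare's capture range. Lowering onto the head, watching the force.

Request:
send_rows(
  series=[
    [0, 0, 0, 0.05, -0.02, 0.2, 10],
    [0, 0, 0, 0, 0, 0.2, 10],
    [0, 0, 0, 0, 0, 0.15, 10],
    [0, 0, 0, 0, 0, 0.06, 10],
    [0, 0, 0, 0, 0, 0, 10],
    [0, 0, 0, 0, 0, 0, 10],
  ],
)

```text
t: 10.28
ee_pos: [0.57, 0.174, 0.1338]
eef_rot: [[-0.295, 0.956, -0.0], [0.956, 0.295, -0.0], [-0.0, -0.0, -1.0]]
ft_force: [-0.4, -0.0, -2.4]
width: 0.0295
finger_force: 49.7
```

Request:
send_rows(
  series=[
    [0, 0, 0, 0, 0, 0.04, 10],
    [0, 0, 0, 0, 0, 0.04, 10],
    [0, 0, 0, 0, 0, 0, 10],
    [0, 0, 0, 0, 0, 0, 10],
  ],
)

```text
t: 10.62
ee_pos: [0.5701, 0.1741, 0.132]
eef_rot: [[-0.295, 0.956, 0.0], [0.956, 0.295, -0.0], [-0.0, 0.0, -1.0]]
ft_force: [0.2, 0.5, -2.3]
width: 0.0294
finger_force: 49.7
```

Request:
send_rows(
  series=[
    [0, 0, 0, 0, 0, 0.04, 10],
    [0, 0, 0, 0, 0, 0.04, 10],
    [0, 0, 0, 0, 0, 0, 10],
    [0, 0, 0, 0, 0, 0, 10],
  ],
)

```text
t: 10.95
ee_pos: [0.57, 0.1741, 0.1299]
eef_rot: [[-0.295, 0.956, -0.0], [0.956, 0.295, -0.0], [-0.0, -0.0, -1.0]]
ft_force: [-0.1, 0.6, -1.5]
width: 0.0297
finger_force: 49.7
```

Request:
send_rows(
  series=[
    [0, 0, 0, 0, 0, 0.04, 10],
    [0, 0, 0, 0, 0, 0.04, 10],
    [0, 0, 0, 0, 0, 0, 10],
    [0, 0, 0, 0, 0, 0, 10],
  ],
)

```text
t: 11.28
ee_pos: [0.57, 0.1741, 0.1279]
eef_rot: [[-0.295, 0.956, -0.0], [0.956, 0.295, -0.0], [-0.0, -0.0, -1.0]]
ft_force: [0.5, 0.0, -2.1]
width: 0.0293
finger_force: 49.7
```

Request:
send_rows(
  series=[
    [0, 0, 0, 0, 0, 0.04, 10],
    [0, 0, 0, 0, 0, 0.04, 10],
    [0, 0, 0, 0, 0, 0, 10],
    [0, 0, 0, 0, 0, 0, 10],
  ],
)

```text
t: 11.62
ee_pos: [0.57, 0.1741, 0.1259]
eef_rot: [[-0.295, 0.956, -0.0], [0.956, 0.295, -0.0], [-0.0, -0.0, -1.0]]
ft_force: [0.2, -0.3, -1.8]
width: 0.0298
finger_force: 49.7
```

Request:
send_rows(
  series=[
    [0, 0, 0, 0, -0.04, 0, 10],
    [0, 0, 0, 0, -0.04, 0, 10],
    [0, 0, 0, 0, 0, 0, 10],
    [0, 0, 0, 0, 0, 0, 10],
  ],
)

```text
t: 11.95
ee_pos: [0.5684, 0.1737, 0.1261]
eef_rot: [[-0.295, 0.956, 0.001], [0.956, 0.295, 0.0], [0.0, 0.001, -1.0]]
ft_force: [1.0, 0.3, -2.3]
width: 0.0297
finger_force: 49.7
```

Request:
send_rows(
  series=[
    [0, 0, 0, 0, 0, 0.04, 10],
    [0, 0, 0, 0, 0, 0.04, 10],
    [0, 0, 0, 0, 0, 0.04, 10],
    [0, 0, 0, 0, 0, 0, 10],
    [0, 0, 0, 0, 0, 0, 10],
  ],
)

```text
t: 12.37
ee_pos: [0.5683, 0.1736, 0.123]
eef_rot: [[-0.295, 0.956, 0.0], [0.956, 0.295, 0.0], [-0.0, 0.0, -1.0]]
ft_force: [2.6, 0.0, -2.0]
width: 0.0298
finger_force: 49.7
```

Request:
send_rows(
  series=[
    [0, 0, 0, 0, -0.04, 0, 10],
    [0, 0, 0, 0, -0.05, 0, 10],
    [0, 0, 0, 0, 0, 0, 10],
    [0, 0, 0, 0, 0, 0, 10],
    [0, 0, 0, 0, 0, 0, 10],
  ],
)

```text
t: 12.78
ee_pos: [0.5661, 0.1729, 0.1231]
eef_rot: [[-0.295, 0.956, 0.0], [0.956, 0.295, 0.0], [-0.0, 0.0, -1.0]]
ft_force: [1.9, 0.5, -1.7]
width: 0.0297
finger_force: 49.7
```

Request:
send_rows(
  series=[
    [0, 0, 0, 0.04, 0, 0, 10],
    [0, 0, 0, 0, 0, 0, 10],
    [0, 0, 0, 0, 0, 0, 10],
    [0, 0, 0, 0, 0, 0, 10],
  ],
)

```text
t: 13.12
ee_pos: [0.5659, 0.1735, 0.123]
eef_rot: [[-0.295, 0.956, 0.0], [0.956, 0.295, -0.0], [-0.0, 0.0, -1.0]]
ft_force: [2.9, -1.3, -0.5]
width: 0.0297
finger_force: 49.7
```

Request:
send_rows(
  series=[
    [0, 0, 0, -0.02, 0.04, 0, 10],
    [0, 0, 0, 0, 0, -0.1, 10],
    [0, 0, 0, 0, 0, -0.2, 10],
    [0, 0, 0, 0, 0, -0.4, 10],
    [0, 0, 0, 0, 0, -0.8, 10],
    [0, 0, 0, 0, 0, -0.8, 10],
    [0, 0, 0, -0.4, 0, -0.8, 10],
    [0, 0, 0, -0.6, 0, -0.8, 10],
    [0, 0, 0, -0.6, 0, -0.3, 10],
    [0, 0, 0, 0, 0, 0, 10],
    [0, 0, 0, 0, 0, 0, 10],
    [0, 0, 0, 0, 0, 0, 10],
  ],
)

```text
t: 14.12
ee_pos: [0.5775, 0.136, 0.2269]
eef_rot: [[-0.295, 0.955, -0.002], [0.955, 0.295, 0.0], [0.001, -0.002, -1.0]]
ft_force: [0.3, 0.5, -1.8]
width: 0.0294
finger_force: 49.7
```

Request:
send_rows(
  series=[
    [0, 0, 0, 0, 0, 0, 10],
    [0, 0, 0, 0, 0, 0, 10],
    [0, 0, 0, 0, 0, 0, 10],
    [0, 0, 0, 0, 0, 0, 10],
  ],
)

```text
t: 14.45
ee_pos: [0.5783, 0.1358, 0.2275]
eef_rot: [[-0.295, 0.955, -0.001], [0.955, 0.295, -0.0], [0.0, -0.001, -1.0]]
ft_force: [-0.2, 0.2, -1.8]
width: 0.0295
finger_force: 49.7
```

```bash
python3 - <<'E'
from h import *
from workcell import telemetry
import cv2
s=telemetry.state(); print(s["ee_pos"],s["t"])
c=read_camera("wrist"); f=c["frame"][:,:,::-1]; cv2.imwrite("pics/w2.png",f)
u=proj(c,[[.567,.174,.045]])[0]; x,y=int(u[0])-27,int(u[1])-25;print(u,x,y)
a=cv2.resize(f[y:y+60,x:x+55],None,fx=8,fy=8,interpolation=cv2.INTER_CUBIC)
d=read_camera("side");g=d["frame"][:,:,::-1]; cv2.imwrite("pics/side2.png",g); print("side ofs 296,160")
b=cv2.resize(g[160:200,296:336],None,fx=8,fy=8,interpolation=cv2.INTER_CUBIC)
b=cv2.copyMakeBorder(b,0,160,0,0,cv2.BORDER_CONSTANT)
b[325:475,0:240]=cv2.resize(f,(240,150))
cv2.imwrite("pics/chk.png",np.hstack([a,b]))
E
```

```text
[0.57825449 0.13581405 0.22747568] 14.45
[320.78953741 138.92485727] 293 113
side ofs 296,160
```

View pics/chk.png

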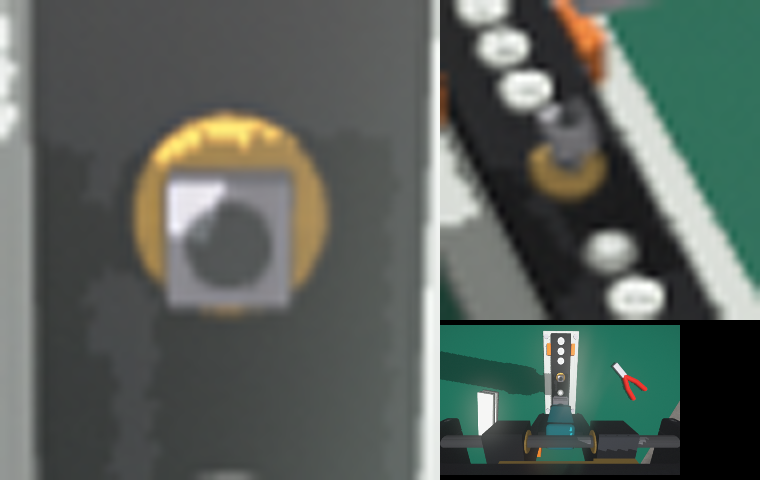

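```bash
python3 - <<'E'
from h import *
from workcell import telemetry
s=telemetry.state(); R=np.array(s["eef_rot"]);e=np.array(s["ee_pos"])
W=read_camera("wrist"); f=lambda p:(np.array(p,float)+.5)/8-.5+[293,113]
b=ray(W,f([(231.5,213)]),.036)[0]
h=ray(W,f([(229,245)]),.06)[0]
print("boss",b,"head",h,"off tool x,y mm",(h-b)@R[:2,:2]*1e3)
print("boss r",ray(W,f([(133,213),(330,213),(231,111),(231,315)]),.036).round(4).tolist())
print("head corners",sq(ray(W,f([(166,182),(292,182),(292,308),(166,308)]),.06)))
print(R.T@(np.r_[b,.123]-e)/.025)
E
```

```text
boss [0.56837412 0.17290638] head [0.56847006 0.17130021] off tool x,y mm [-1.56296944 -0.38222486]
boss r [[0.5558, 0.169], [0.581, 0.1768], [0.5644, 0.1856], [0.5723, 0.1598]]
head corners (array([0.5685, 0.1712]), [15.6, 15.6, 15.9, 15.6], [17.1, 17.6, 17.1, 16.8])
[1.54518686 0.0562647  4.19112627]
```

The check crop shows the head nearly upright on the boss: boss centre (231,213), head centre (229,245). A lean of about 1.5 mm remains along tool −x. I'll go down again, push it along +x, then recheck by image matching.

Request:
send_rows(
  series=[
    [0, 0, 0, 0.6, 0.04, 0, 10],
    [0, 0, 0, 0.6, 0, 0, 10],
    [0, 0, 0, 0.4, 0, 0.8, 10],
    [0, 0, 0, 0, 0, 0.8, 10],
    [0, 0, 0, 0, 0, 0.8, 10],
    [0, 0, 0, 0, 0, 0.4, 10],
    [0, 0, 0, 0, 0, 0, 10],
    [0, 0, 0, 0, 0, 0, 10],
    [0, 0, 0, 0, 0, 0, 10],
  ],
)

```text
t: 15.35
ee_pos: [0.5687, 0.1739, 0.1592]
eef_rot: [[-0.294, 0.956, 0.002], [0.956, 0.294, 0.001], [-0.0, 0.002, -1.0]]
ft_force: [0.1, 0.4, -2.4]
width: 0.0293
finger_force: 49.7
```

Request:
send_rows(
  series=[
    [0, 0, 0, 0, 0, 0.2, 10],
    [0, 0, 0, 0, 0, 0.2, 10],
    [0, 0, 0, 0, 0, 0.15, 10],
    [0, 0, 0, 0, 0, 0, 10],
    [0, 0, 0, 0, 0, 0, 10],
    [0, 0, 0, 0, 0, 0, 10],
  ],
)

```text
t: 15.85
ee_pos: [0.5678, 0.174, 0.1443]
eef_rot: [[-0.295, 0.956, 0.0], [0.956, 0.295, 0.0], [-0.0, 0.0, -1.0]]
ft_force: [-0.0, -0.6, -1.4]
width: 0.0296
finger_force: 49.7
```

Request:
send_rows(
  series=[
    [0, 0, 0, 0, 0, 0.15, 10],
    [0, 0, 0, 0, 0, 0.15, 10],
    [0, 0, 0, 0, 0, 0.15, 10],
    [0, 0, 0, 0, 0, 0, 10],
    [0, 0, 0, 0, 0, 0, 10],
    [0, 0, 0, 0, 0, 0, 10],
  ],
)

```text
t: 16.35
ee_pos: [0.5678, 0.1739, 0.133]
eef_rot: [[-0.295, 0.956, 0.0], [0.956, 0.295, -0.0], [-0.0, 0.0, -1.0]]
ft_force: [0.7, 0.1, -1.2]
width: 0.0296
finger_force: 49.7
```

Request:
send_rows(
  series=[
    [0, 0, 0, 0, 0, 0.08, 10],
    [0, 0, 0, 0, 0, 0.08, 10],
    [0, 0, 0, 0, 0, 0.04, 10],
    [0, 0, 0, 0, 0, 0, 10],
    [0, 0, 0, 0, 0, 0, 10],
  ],
)

```text
t: 16.77
ee_pos: [0.5676, 0.1738, 0.1278]
eef_rot: [[-0.295, 0.956, -0.0], [0.956, 0.295, -0.0], [-0.0, -0.0, -1.0]]
ft_force: [-0.5, -0.9, -2.3]
width: 0.0296
finger_force: 49.7
```

Request:
send_rows(
  series=[
    [0, 0, 0, 0, 0, 0.08, 10],
    [0, 0, 0, 0, 0, 0.08, 10],
    [0, 0, 0, 0, 0, 0.04, 10],
    [0, 0, 0, 0, 0, 0, 10],
    [0, 0, 0, 0, 0, 0, 10],
  ],
)

```text
t: 17.18
ee_pos: [0.5676, 0.1738, 0.1228]
eef_rot: [[-0.295, 0.956, -0.0], [0.956, 0.295, -0.0], [-0.0, -0.0, -1.0]]
ft_force: [0.5, -1.6, -2.0]
width: 0.0297
finger_force: 49.7
```

Request:
send_rows(
  series=[
    [0, 0, 0, 0.03, 0, 0, 10],
    [0, 0, 0, 0.03, 0, 0, 10],
    [0, 0, 0, 0, 0, 0, 10],
    [0, 0, 0, 0, 0, 0, 10],
    [0, 0, 0, 0, 0, 0, 10],
  ],
)

```text
t: 17.6
ee_pos: [0.5674, 0.1751, 0.1231]
eef_rot: [[-0.295, 0.956, 0.0], [0.956, 0.295, -0.0], [-0.0, 0.0, -1.0]]
ft_force: [-0.7, -1.9, -1.4]
width: 0.0296
finger_force: 49.7
```

Request:
send_rows(
  series=[
    [0, 0, 0, -0.02, 0, 0, 10],
    [0, 0, 0, 0, 0, -0.1, 10],
    [0, 0, 0, 0, 0, -0.2, 10],
    [0, 0, 0, 0, 0, -0.4, 10],
    [0, 0, 0, 0, 0, -0.8, 10],
    [0, 0, 0, 0, 0, -0.8, 10],
    [0, 0, 0, -0.4, 0, -0.8, 10],
    [0, 0, 0, -0.6, 0, -0.8, 10],
    [0, 0, 0, -0.6, 0, -0.3, 10],
    [0, 0, 0, 0, 0, 0, 10],
    [0, 0, 0, 0, 0, 0, 10],
    [0, 0, 0, 0, 0, 0, 10],
  ],
)

```text
t: 18.6
ee_pos: [0.5784, 0.1373, 0.227]
eef_rot: [[-0.295, 0.955, -0.002], [0.955, 0.295, 0.0], [0.001, -0.002, -1.0]]
ft_force: [-0.6, 0.6, -3.2]
width: 0.0299
finger_force: 49.7
```

Request:
send_rows(
  series=[
    [0, 0, 0, 0, 0, 0, 10],
    [0, 0, 0, 0, 0, 0, 10],
    [0, 0, 0, 0, 0, 0, 10],
    [0, 0, 0, 0, 0, 0, 10],
  ],
)

```text
t: 18.93
ee_pos: [0.5789, 0.1371, 0.2275]
eef_rot: [[-0.295, 0.955, -0.001], [0.955, 0.295, -0.0], [0.0, -0.001, -1.0]]
ft_force: [0.9, -0.5, -2.3]
width: 0.03
finger_force: 49.7
```

```bash
python3 - <<'E'
from h import *
from workcell import telemetry
import cv2
s=telemetry.state(); R=np.array(s["eef_rot"]);e=np.array(s["ee_pos"]); print(e,s["t"])
W=read_camera("wrist"); g=W["frame"][:,:,::-1]; cv2.imwrite("pics/w3.png",g)
o=cv2.imread("pics/w2.png")
def find(t,x0,y0,up=8):
    big=cv2.resize(g[y0-12:y0+t.shape[0]+12,x0-12:x0+t.shape[1]+12],None,fx=up,fy=up,interpolation=cv2.INTER_CUBIC)
    tb=cv2.resize(t,None,fx=up,fy=up,interpolation=cv2.INTER_CUBIC)
    r=cv2.matchTemplate(big,tb,cv2.TM_CCOEFF_NORMED); _,v,_,l=cv2.minMaxLoc(r); return v,(np.array(l)/up-12)
# head patch: crop 166..292,176..312 -> px
print("head",find(o[135:153,313:331],313,135))
# bar lights: white discs above the screw in the image
print("bar",find(o[75:105,285:360],285,75))
gr=cv2.cvtColor(g,cv2.COLOR_BGR2GRAY)
for r in range(122,158): print(r,' '.join(f"{v:3d}" for v in gr[r,306:340]))
E
```

```text
[0.578928   0.137087   0.22748936] 18.9333
head (0.968913197517395, array([-1.   , -0.125]))
bar (0.9995925426483154, array([-1.,  1.]))
122  78  77  78  78  79  79  79  78  79  79  80  80  81  81  81  82  82  83  83  83  84  85  86  86  86  87  87  88  89  89  91  91  92  93
123  78  78  78  77  78  78  78  79  79  79  79  80  80  81  81  81  81  83  83  82  84  84  85  85  87  88  88  88  88  89  91  91  92  93
124  78  78  77  77  78  78  78  78  78  79  80  81  81  81  81  81  82  83  83  83  84  85  85  86  86  87  87  88  89  90  91  92  92  93
125  78  77  78  78  77  77  78  78  79  79  79  81  80  81  81  81  83  83  83  83  84  85  85  86  86  87  87  88  89  90  91  91  92  93
126  77  78  76  77  78  78  79  79  80  79  79  79  80  79  79  79  81  81  82  82  84  84  86  86  87  87  87  88  89  89  90  92  93  93
127  77  76  78  77  78  78  78  78  77  77  76  76  79  85  87  82  82  80  79  82  83  84  85  86  87  87  88  88  88  90  91  91  93  93
128  76  77  77  77  77  78  77  77  77  81  87 100 120 145 144 138 130 116  99  90  82  84  85  86  86  87  87  88  89  90
[... 3376 characters left out ...]

153  72  73  73  74  74  67  64  63  64  65  70  72  85  88  96  97  90  82  81  74  73  73  75  76  77  79  79  80  81  82  83  84  86  87
154  73  74  74  74  74  65  64  63  64  64  65  66  68  68  69  69  69  71  71  72  73  74  75  76  78  78  80  80  81  82  84  86  86  88
155  73  72  73  74  73  71  70  65  65  66  65  66  67  67  68  68  69  70  71  73  74  74  76  76  76  79  80  80  81  82  84  85  86  88
156  71  73  73  73  74  74  69  64  65  65  65  66  67  68  67  70  70  70  72  72  73  74  76  76  77  78  80  80  81  82  84  86  88  89
157  70  72  73  74  75  74  65  64  65  65  65  66  67  68  69  69  70  70  72  72  73  74  75  76  77  79  79  80  81  83  85  85  87  88
```

```bash
python3 - <<'E'
from h import *
from workcell import telemetry
s=telemetry.state(); R=np.array(s["eef_rot"]);e=np.array(s["ee_pos"])
W=read_camera("wrist")
b=ray(W,[(320.4,140.2)],.036)[0]
for hy in(142.8,143.2): h=ray(W,[(320.2,hy)],.06)[0]; print(b,h,(h-b)@R[:2,:2]*1e3)
print("toolcoords boss",b@R[:2,:2],"tcp",e[:2]@R[:2,:2])
E
```

```text
[0.56810748 0.1728767 ] [0.56796237 0.17272189] [-0.10508062 -0.1843305 ]
[0.56810748 0.1728767 ] [0.56807902 0.17234332] [-0.50122342 -0.1846172 ]
toolcoords boss [-0.00250865  0.59382325] tcp [-0.04006193  0.59364537]
```

The head now stands within about 0.5 mm of the axis (lean under 0.02 rad). Going down centred this time to press.

Request:
send_rows(
  series=[
    [0, 0, 0, 0.6, 0.01, 0, 10],
    [0, 0, 0, 0.6, 0, 0, 10],
    [0, 0, 0, 0.365, 0, 0.8, 10],
    [0, 0, 0, 0, 0, 0.8, 10],
    [0, 0, 0, 0, 0, 0.8, 10],
    [0, 0, 0, 0, 0, 0.6, 10],
    [0, 0, 0, 0, 0, 0.3, 10],
    [0, 0, 0, 0, 0, 0, 10],
    [0, 0, 0, 0, 0, 0, 10],
    [0, 0, 0, 0, 0, 0, 10],
    [0, 0, 0, 0, 0, 0, 10],
  ],
)

```text
t: 19.95
ee_pos: [0.5688, 0.1743, 0.1466]
eef_rot: [[-0.295, 0.956, 0.002], [0.956, 0.295, 0.001], [0.0, 0.002, -1.0]]
ft_force: [-0.6, 0.1, -2.5]
width: 0.0296
finger_force: 49.7
```

Request:
send_rows(
  series=[
    [0, 0, 0, 0, 0, 0.15, 10],
    [0, 0, 0, 0, 0, 0.15, 10],
    [0, 0, 0, 0, 0, 0.15, 10],
    [0, 0, 0, 0, 0, 0, 10],
    [0, 0, 0, 0, 0, 0, 10],
  ],
)

```text
t: 20.37
ee_pos: [0.5677, 0.1741, 0.1338]
eef_rot: [[-0.295, 0.956, -0.001], [0.956, 0.295, -0.0], [-0.0, -0.001, -1.0]]
ft_force: [0.6, -0.6, -1.8]
width: 0.0296
finger_force: 49.7
```

Request:
send_rows(
  series=[
    [0, 0, 0, 0, 0, 0.08, 10],
    [0, 0, 0, 0, 0, 0.08, 10],
    [0, 0, 0, 0, 0, 0.08, 10],
    [0, 0, 0, 0, 0, 0.06, 10],
    [0, 0, 0, 0, 0, 0, 10],
    [0, 0, 0, 0, 0, 0, 10],
  ],
)

```text
t: 20.87
ee_pos: [0.5679, 0.1741, 0.1266]
eef_rot: [[-0.295, 0.956, -0.0], [0.956, 0.295, -0.0], [-0.0, -0.0, -1.0]]
ft_force: [0.1, 1.0, -2.6]
width: 0.0297
finger_force: 49.7
```

Request:
send_rows(
  series=[
    [0, 0, 0, 0, -0.015, 0.08, 10],
    [0, 0, 0, 0, 0, 0.08, 10],
    [0, 0, 0, 0, 0, 0.08, 10],
    [0, 0, 0, 0, 0, 0.04, 10],
    [0, 0, 0, 0, 0, 0, 10],
    [0, 0, 0, 0, 0, 0, 10],
  ],
)

```text
t: 21.37
ee_pos: [0.5676, 0.174, 0.1196]
eef_rot: [[-0.295, 0.956, -0.0], [0.956, 0.295, -0.0], [-0.0, -0.0, -1.0]]
ft_force: [-0.6, 1.0, -3.0]
width: 0.03
finger_force: 49.7
```

Request:
send_rows(
  series=[
    [0, 0, 0, 0, 0, 0.04, 10],
    [0, 0, 0, 0, 0, 0, 10],
    [0, 0, 0, 0, 0, 0, 10],
  ],
)

```text
t: 21.62
ee_pos: [0.5676, 0.174, 0.1187]
eef_rot: [[-0.295, 0.956, 0.0], [0.956, 0.295, -0.0], [-0.0, 0.0, -1.0]]
ft_force: [0.1, -0.5, -2.2]
width: 0.0295
finger_force: 49.7
```

Request:
send_rows(
  series=[
    [0, 0, 0, 0, 0, 0.02, 10],
    [0, 0, 0, 0, 0, 0, 10],
    [0, 0, 0, 0, 0, 0, 10],
  ],
)

```text
t: 21.87
ee_pos: [0.5676, 0.174, 0.1182]
eef_rot: [[-0.295, 0.956, 0.0], [0.956, 0.295, 0.0], [-0.0, 0.0, -1.0]]
ft_force: [0.2, -0.3, -2.1]
width: 0.0295
finger_force: 49.7
```

Request:
send_rows(
  series=[
    [0, 0, 0, 0, 0, 0.02, 10],
    [0, 0, 0, 0, 0, 0, 10],
    [0, 0, 0, 0, 0, 0, 10],
  ],
)

```text
t: 22.12
ee_pos: [0.5676, 0.174, 0.1177]
eef_rot: [[-0.295, 0.956, -0.0], [0.956, 0.295, -0.0], [-0.0, -0.0, -1.0]]
ft_force: [0.1, 0.4, -3.0]
width: 0.0297
finger_force: 49.7
```

Request:
send_rows(
  series=[
    [0, 0, 0, 0, 0, 0.02, 10],
    [0, 0, 0, 0, 0, 0, 10],
    [0, 0, 0, 0, 0, 0, 10],
  ],
)

```text
t: 22.37
ee_pos: [0.5677, 0.1741, 0.1174]
eef_rot: [[-0.295, 0.956, 0.0], [0.956, 0.295, 0.0], [0.0, 0.0, -1.0]]
ft_force: [0.1, -0.3, 0.1]
width: 0.0297
finger_force: 49.7
```

Request:
send_rows(
  series=[
    [0, 0, 0, 0, 0, 0.02, 10],
    [0, 0, 0, 0, 0, 0, 10],
    [0, 0, 0, 0, 0, 0, 10],
  ],
)

```text
t: 22.62
ee_pos: [0.5679, 0.1741, 0.1173]
eef_rot: [[-0.295, 0.956, 0.001], [0.956, 0.295, 0.0], [0.0, 0.001, -1.0]]
ft_force: [-1.7, -0.8, 5.8]
width: 0.0296
finger_force: 49.7
```

Request:
send_rows(
  series=[
    [0, 0, 0, 0, 0, 0.01, 10],
    [0, 0, 0, 0, 0, 0, 10],
    [0, 0, 0, 0, 0, 0, 10],
    [0, 0, 0, 0, 0, 0, 10],
    [0, 0, 0, 0, 0, 0, 10],
    [0, 0, 0, 0, 0, 0, 10],
  ],
)

```text
t: 23.12
ee_pos: [0.568, 0.1741, 0.1173]
eef_rot: [[-0.295, 0.956, 0.001], [0.956, 0.295, 0.0], [0.0, 0.001, -1.0]]
ft_force: [-2.4, -1.0, 6.7]
width: 0.0298
finger_force: 49.7
```

Request:
send_rows(
  series=[
    [0, 0, 0, 0, 0, 0.008, 10],
    [0, 0, 0, 0, 0, 0, 10],
    [0, 0, 0, 0, 0, 0, 10],
    [0, 0, 0.04, 0, 0, 0, 10],
    [0, 0, 0.04, 0, 0, 0, 10],
    [0, 0, 0.04, 0, 0, 0, 10],
    [0, 0, 0.04, 0, 0, 0, 10],
    [0, 0, 0.04, 0, 0, 0, 10],
    [0, 0, 0.04, 0, 0, 0, 10],
  ],
)

```text
t: 23.87
ee_pos: [0.5682, 0.1741, 0.1172]
eef_rot: [[-0.172, 0.985, 0.001], [0.985, 0.172, 0.001], [0.0, 0.001, -1.0]]
ft_force: [-2.2, 0.4, 7.9]
width: 0.0292
finger_force: 49.6
```

```bash
python3 -c "
from workcell import telemetry
s=telemetry.state();print(s['ft_force'],s['ft_torque'])"
```

```text
[-2.18456778  0.36078178  7.94454568] [-0.21920535  0.56794257  0.04581092]
```

Request:
send_rows(
  series=[
    [0, 0, 0.06, 0, 0, 0, 10],
    [0, 0, 0.06, 0, 0, 0, 10],
    [0, 0, 0.06, 0, 0, 0, 10],
    [0, 0, 0.06, 0, 0, 0, 10],
    [0, 0, 0.06, 0, 0, 0, 10],
    [0, 0, 0.06, 0, 0, 0, 10],
    [0, 0, 0.06, 0, 0, 0, 10],
    [0, 0, 0.06, 0, 0, 0, 10],
  ],
)

```text
t: 24.53
ee_pos: [0.5684, 0.1739, 0.1172]
eef_rot: [[0.079, 0.997, 0.002], [0.997, -0.079, 0.0], [0.001, 0.002, -1.0]]
ft_force: [-1.2, -0.9, 7.6]
width: 0.0297
finger_force: 49.6
```

Request:
send_rows(
  series=[
    [0, 0, 0.06, 0, 0, 0, 10],
    [0, 0, 0.06, 0, 0, 0, 10],
    [0, 0, 0.06, 0, 0, 0, 10],
    [0, 0, 0.06, 0, 0, 0, 10],
    [0, 0, 0.06, 0, 0, 0, 10],
    [0, 0, 0.06, 0, 0, 0, 10],
    [0, 0, 0.06, 0, 0, 0, 10],
    [0, 0, 0.06, 0, 0, 0, 10],
  ],
)

```text
t: 25.2
ee_pos: [0.5686, 0.1738, 0.1173]
eef_rot: [[0.325, 0.946, 0.002], [0.946, -0.325, 0.0], [0.001, 0.002, -1.0]]
ft_force: [-0.9, -1.7, 7.2]
width: 0.0297
finger_force: 49.6
```

Request:
send_rows(
  series=[
    [0, 0, 0.06, 0, 0, 0, 10],
    [0, 0, 0.06, 0, 0, 0, 10],
    [0, 0, 0.06, 0, 0, 0, 10],
    [0, 0, 0.06, 0, 0, 0, 10],
    [0, 0, 0.06, 0, 0, 0, 10],
    [0, 0, 0.06, 0, 0, 0, 10],
    [0, 0, 0.06, 0, 0, 0, 10],
    [0, 0, 0.06, 0, 0, 0, 10],
    [0, 0, 0.06, 0, 0, 0, 10],
    [0, 0, 0.06, 0, 0, 0, 10],
    [0, 0, 0.06, 0, 0, 0, 10],
    [0, 0, 0.06, 0, 0, 0, 10],
  ],
)

```text
t: 26.2
ee_pos: [0.5688, 0.1734, 0.1173]
eef_rot: [[0.65, 0.76, 0.002], [0.76, -0.65, -0.0], [0.001, 0.002, -1.0]]
ft_force: [-0.4, -2.0, 6.8]
width: 0.0293
finger_force: 49.6
```

Request:
send_rows(
  series=[
    [0, 0, 0.06, 0, 0, 0, 10],
    [0, 0, 0.06, 0, 0, 0, 10],
    [0, 0, 0.06, 0, 0, 0, 10],
    [0, 0, 0.06, 0, 0, 0, 10],
    [0, 0, 0.06, 0, 0, 0, 10],
    [0, 0, 0.06, 0, 0, 0, 10],
    [0, 0, 0.06, 0, 0, 0, 10],
    [0, 0, 0.06, 0, 0, 0, 10],
    [0, 0, 0.06, 0, 0, 0, 10],
    [0, 0, 0.06, 0, 0, 0, 10],
    [0, 0, 0.06, 0, 0, 0, 10],
    [0, 0, 0, 0, 0, 0, 10],
  ],
)

```text
t: 27.2
ee_pos: [0.5689, 0.1732, 0.1173]
eef_rot: [[0.869, 0.494, 0.003], [0.494, -0.869, -0.001], [0.002, 0.002, -1.0]]
ft_force: [-0.2, -1.4, 7.5]
width: 0.0298
finger_force: 49.7
```

```bash
python3 -c "
from workcell import telemetry
s=telemetry.state();print(s['ft_force'],s['ft_torque'],s['joints'])"
```

```text
[-0.22009443 -1.39715277  7.53648059] [-0.58769389  0.32457916  0.03349518] [-0.85427867  0.70067914  0.68490352  1.80924623 -0.57766373  0.83965527
 -0.9403634 ]
```

Request:
send_rows(
  series=[
    [0, 0, 0, 0, 0, -0.02, 10],
    [0, 0, 0, 0, 0, -0.02, 10],
    [0, 0, -0.1, 0, 0, -0.02, 10],
    [0, 0, -0.1, 0, 0, 0, 10],
    [0, 0, 0, 0, 0, 0, 10],
    [0, 0, 0, 0, 0, 0, 10],
  ],
)

```text
t: 27.7
ee_pos: [0.5673, 0.1742, 0.1174]
eef_rot: [[0.812, 0.583, -0.001], [0.583, -0.812, 0.0], [-0.0, -0.0, -1.0]]
ft_force: [-0.4, 0.5, -1.4]
width: 0.0294
finger_force: 49.7
```

Request:
send_rows(
  series=[
    [0, 0, 0, 0.025, 0.05, 0, 10],
    [0, 0, 0, 0, 0, 0, 10],
    [0, 0, 0, 0, 0, 0, 10],
    [0, 0, 0, 0, 0, 0, 10],
  ],
)

```text
t: 28.03
ee_pos: [0.5687, 0.1734, 0.1176]
eef_rot: [[0.812, 0.584, -0.0], [0.584, -0.812, -0.0], [-0.0, -0.0, -1.0]]
ft_force: [0.8, -0.2, -2.1]
width: 0.0294
finger_force: 49.7
```

Request:
send_rows(
  series=[
    [0, 0, 0, 0, 0, -0.1, 10],
    [0, 0, 0, 0, 0, -0.2, 10],
    [0, 0, 0, 0, 0, -0.2, 10],
    [0, 0, 0, 0, 0, -0.2, 10],
    [0, 0, 0, 0, 0, -0.4, 10],
    [0, 0, 0, 0, 0, -0.8, 10],
    [0, 0, 0, 0, 0, -0.8, 10],
    [0, 0, 0, 0, 0, -0.8, 10],
    [0, 0, 0, 0, 0, -0.8, 10],
    [0, 0, 0, 0, 0, 0, 10],
    [0, 0, 0, 0, 0, 0, 10],
  ],
)

```text
t: 28.95
ee_pos: [0.5694, 0.1736, 0.2265]
eef_rot: [[0.812, 0.584, 0.002], [0.584, -0.812, 0.001], [0.003, 0.0, -1.0]]
ft_force: [1.2, -0.3, -3.4]
width: 0.0295
finger_force: 49.7
```

Request:
send_rows(
  series=[
    [0, 0, 0, -0.6, 0, 0, 10],
    [0, 0, 0, -0.6, 0, 0, 10],
    [0, 0, 0, -0.4, 0, 0, 10],
    [0, 0, 0, 0, 0, 0, 10],
    [0, 0, 0, 0, 0, 0, 10],
    [0, 0, 0, 0, 0, 0, 10],
    [0, 0, 0, 0, 0, 0, 10],
  ],
)

```text
t: 29.53
ee_pos: [0.5369, 0.1506, 0.2252]
eef_rot: [[0.811, 0.585, 0.0], [0.585, -0.811, -0.0], [0.0, 0.0, -1.0]]
ft_force: [0.3, 0.1, -3.3]
width: 0.0294
finger_force: 49.7
```

```bash
python3 - <<'E'
from h import *
from workcell import telemetry
import cv2
s=telemetry.state(); R=np.array(s["eef_rot"]);e=np.array(s["ee_pos"]); print(e,s["t"])
W=read_camera("wrist"); g=W["frame"][:,:,::-1]; cv2.imwrite("pics/w4.png",g)
print(proj(W,[[.5681,.1729,.036],[.5681,.1729,.06]]))
u=proj(W,[[.5681,.1729,.045]])[0]; x,y=int(u[0])-17,int(u[1])-16
gr=cv2.cvtColor(g,cv2.COLOR_BGR2GRAY); hs=cv2.cvtColor(g,cv2.COLOR_BGR2HSV)
m=(hs[...,1]>100)&(hs[...,0]<35)
print("cols",x,x+34)
for r in range(y,y+36): print(r,' '.join(('*' if m[r,k] else ' ')+f"{gr[r,k]:3d}" for k in range(x,x+34)))
E
```

```text
[0.53690435 0.15063861 0.22517146] 29.5333
[[320.1590324  140.52519887]
 [320.15018475 143.03289181]]
cols 303 337
125   91   91   92   91   92   91   92   92   92   93   92   92   92   93   93   93   93   94   95   94   95   95   95   96   97   98   97   99  100  101  102  102  104  104
126   91   91   91   92   92   92   92   92   93   93   93   93   93   92   92   91   92   92   93   94   94   95   95   96   98   98   99   99   99  101  101  103  104  104
127   90   91   91   92   92   92   92   92   91   92   92   92   91   89   90   93   97  100   99   97   94   93   94   95   96   98   98   99  100  101  101  102  103  105
128   90   90   90   91   91   91   91   92   92   91   91   89   94  100  115  137 *157 *169 *168 *153  136  116  104   95   95   98   98   99  101  101  102  103  104  105
129   91   91   91   90   91   92   91   91   91   90   89  102 *147 *180 *214 *220 *222 *223 *224 *223 *222 *208 *179  130  104   96   97   99  100  101  102  103  105  105
130   91   91   90   90   91   91   91   91   90   92  121 *172 *217 *223 *226 *226 *227 *228 *228 *229 *230 *228 *
[... 4578 characters left out ...]
 110
157   86   86   86   86   87   87   88   88   89   89   89   89   90   90   90   92   92   92   94   94   95   96   97   98   99  100  101  102  103  105  105  107  108  110
158   84   86   86   87   86   87   87   87   88   88   89   88   89   90   90   91   92   93   94   94   95   96   97   98   99  100  101  103  104  104  106  107  109  110
159   86   82   83   86   86   86   87   87   88   88   89   90   89   91   91   91   92   92   93   94   95   96   97   98   99  101  101  102  104  105  106  108  109  110
160  148  102   85   86   85   86   86   86   87   88   88   89   89   90   91   91   92   93   93   94   94   96   97   97   99   99  101  103  104  105  107  107  109  110
```

The head reads centred on the boss (head (320.3,143.0) against (320.4,142.8) expected if upright). It is turned about 71°. Returning the driver to the grey stand.

Request:
send_rows(
  series=[
    [0, 0, 0.177, 0, 0, 0, 10],
    [0, 0, 0.177, 0, 0, 0, 10],
    [0, 0, 0.177, 0, 0, 0, 10],
    [0, 0, 0, -0.17, 0.44, 0, 10],
    [0, 0, 0, -0.35, 0.9, 0, 10],
    [0, 0, 0, -0.35, 0.9, 0, 10],
    [0, 0, 0, -0.35, 0.9, 0, 10],
    [0, 0, 0, -0.35, 0.9, 0, 10],
    [0, 0, 0, -0.35, 0.9, 0, 10],
    [0, 0, 0, -0.35, 0.9, 0, 10],
    [0, 0, 0, -0.35, 0.9, 0, 10],
  ],
)

```text
t: 30.5
ee_pos: [0.5317, -0.0328, 0.2254]
eef_rot: [[0.94, 0.342, 0.0], [0.342, -0.94, -0.0], [0.0, 0.0, -1.0]]
ft_force: [0.1, -0.5, -2.0]
width: 0.0296
finger_force: 49.7
```

Request:
send_rows(
  series=[
    [0, 0, 0, -0.35, 0.9, 0, 10],
    [0, 0, 0, -0.35, 0.9, 0, 10],
    [0, 0, 0, -0.35, 0.9, 0, 10],
    [0, 0, 0, -0.35, 0.9, 0, 10],
    [0, 0, 0, -0.35, 0.9, 0, 10],
    [0, 0, 0, -0.35, 0.9, 0, 10],
    [0, 0, 0, -0.35, 0.7, 0, 10],
    [0, 0, 0, -0.2, 0.4, 0, 10],
    [0, 0, 0, 0, 0, 0, 10],
    [0, 0, 0, 0, 0, 0, 10],
    [0, 0, 0, 0, 0, 0, 10],
    [0, 0, 0, 0, 0, 0, 10],
  ],
)

```text
t: 31.5
ee_pos: [0.525, -0.2043, 0.2251]
eef_rot: [[0.94, 0.342, -0.0], [0.342, -0.94, 0.001], [0.0, -0.001, -1.0]]
ft_force: [0.9, 0.2, -2.1]
width: 0.0295
finger_force: 49.7
```

```bash
python3 - <<'E'
from h import *
from workcell import telemetry
s=telemetry.state(); R=np.array(s["eef_rot"]);e=np.array(s["ee_pos"]); print(e,s["t"],np.degrees(np.arctan2(R[1,1],R[0,1])))
print(R.T@([.5254,-.2298,.079]-e)/.025)
E
```

```text
[ 0.52502973 -0.20432072  0.22506575] 31.5 -70.0221136616518
[-0.33507114  0.96866594  5.84163229]
```

Request:
send_rows(
  series=[
    [0, 0, 0, -0.17, 0.5, 0, 10],
    [0, 0, 0, -0.17, 0.47, 0, 10],
    [0, 0, 0, 0, 0, 0.8, 10],
    [0, 0, 0, 0, 0, 0.8, 10],
    [0, 0, 0, 0, 0, 0.8, 10],
    [0, 0, 0, 0, 0, 0.8, 10],
    [0, 0, 0, 0, 0, 0.6, 10],
    [0, 0, 0, 0, 0, 0.3, 10],
    [0, 0, 0, 0, 0, 0, 10],
    [0, 0, 0, 0, 0, 0, 10],
    [0, 0, 0, 0, 0, 0, 10],
    [0, 0, 0, 0, 0, 0, 10],
  ],
)

```text
t: 32.5
ee_pos: [0.5256, -0.2319, 0.1239]
eef_rot: [[0.941, 0.339, 0.002], [0.339, -0.941, -0.001], [0.002, 0.001, -1.0]]
ft_force: [0.2, -0.3, -3.0]
width: 0.0298
finger_force: 49.7
```

Request:
send_rows(
  series=[
    [0, 0, 0, 0, 0, 0.2, 10],
    [0, 0, 0, 0, 0, 0.2, 10],
    [0, 0, 0, 0, 0, 0, 10],
    [0, 0, 0, 0, 0, 0, 10],
  ],
)

```text
t: 32.83
ee_pos: [0.5245, -0.2316, 0.1124]
eef_rot: [[0.941, 0.339, -0.001], [0.339, -0.941, 0.0], [-0.001, -0.0, -1.0]]
ft_force: [-0.1, -0.4, -2.3]
width: 0.0303
finger_force: 49.7
```

Request:
send_rows(
  series=[
    [0, 0, 0, 0.06, -0.055, 0, 10],
    [0, 0, 0, 0, 0, 0, 10],
    [0, 0, 0, 0, 0, 0.2, 10],
    [0, 0, 0, 0, 0, 0.2, 10],
    [0, 0, 0, 0, 0, 0, 10],
    [0, 0, 0, 0, 0, 0, 10],
  ],
)

```text
t: 33.33
ee_pos: [0.5254, -0.2298, 0.1023]
eef_rot: [[0.941, 0.339, -0.001], [0.339, -0.941, 0.0], [-0.001, -0.001, -1.0]]
ft_force: [-0.9, 0.3, -1.9]
width: 0.0294
finger_force: 49.7
```

Request:
send_rows(
  series=[
    [0, 0, 0, 0, 0, 0.2, 10],
    [0, 0, 0, 0, 0, 0.2, 10],
    [0, 0, 0, 0, 0, 0.2, 10],
    [0, 0, 0, 0, 0, 0.1, 10],
    [0, 0, 0, 0, 0, 0, 10],
    [0, 0, 0, 0, 0, 0, 10],
    [0, 0, 0, 0, 0, 0, 10],
  ],
)

```text
t: 33.92
ee_pos: [0.5258, -0.2301, 0.0854]
eef_rot: [[0.941, 0.339, 0.0], [0.339, -0.941, -0.0], [0.0, 0.0, -1.0]]
ft_force: [0.3, -0.0, -2.4]
width: 0.0297
finger_force: 49.7
```

Request:
send_rows(
  series=[
    [0, 0, 0, 0, 0, 0.1, 10],
    [0, 0, 0, 0, 0, 0.1, 10],
    [0, 0, 0, 0, 0, 0, 10],
    [0, 0, 0, 0, 0, 0, 10],
    [0, 0, 0, 0, 0, 0, 10],
  ],
)

```text
t: 34.33
ee_pos: [0.5258, -0.23, 0.0803]
eef_rot: [[0.941, 0.339, 0.0], [0.339, -0.941, -0.0], [-0.0, 0.0, -1.0]]
ft_force: [0.2, -0.4, -1.9]
width: 0.0294
finger_force: 49.7
```

Request:
send_rows(
  series=[
    [0, 0, 0, 0, 0, 0.03, 10],
    [0, 0, 0, 0, 0, 0, 10],
    [0, 0, 0, 0, 0, 0, 10],
    [0, 0, 0, 0, 0, 0, 10],
  ],
)

```text
t: 34.67
ee_pos: [0.5258, -0.2299, 0.0795]
eef_rot: [[0.941, 0.339, 0.0], [0.339, -0.941, -0.0], [0.0, 0.0, -1.0]]
ft_force: [-0.4, 0.3, -2.0]
width: 0.0299
finger_force: 49.7
```

Request:
send_rows(
  series=[
    [0, 0, 0, 0, 0, 0.02, 10],
    [0, 0, 0, 0, 0, 0, 10],
    [0, 0, 0, 0, 0, 0, 10],
    [0, 0, 0, 0, 0, 0, 10],
  ],
)

```text
t: 35.0
ee_pos: [0.5259, -0.23, 0.0793]
eef_rot: [[0.941, 0.339, 0.0], [0.339, -0.941, 0.0], [0.0, 0.0, -1.0]]
ft_force: [-0.7, 1.2, 3.3]
width: 0.0298
finger_force: 49.7
```

Floor contact (+5 N) at z 0.0793, as expected. Releasing.

Request:
send_rows(
  series=[
    [0, 0, 0, 0, 0, 0, 40],
    [0, 0, 0, 0, 0, 0, 60],
    [0, 0, 0, 0, 0, 0, 88],
    [0, 0, 0, 0, 0, 0, 88],
    [0, 0, 0, 0, 0, 0, 88],
    [0, 0, 0, 0, 0, 0, 88],
    [0, 0, 0, 0, 0, 0, 88],
    [0, 0, 0, 0, 0, 0, 88],
    [0, 0, 0, 0, 0, 0, 88],
  ],
)

```text
t: 35.75
ee_pos: [0.5258, -0.23, 0.079]
eef_rot: [[0.941, 0.339, 0.0], [0.339, -0.941, -0.0], [0.0, 0.0, -1.0]]
ft_force: [-0.5, 0.0, 0.5]
width: 0.0864
finger_force: 0.0
```

Request:
send_rows(
  series=[
    [0, 0, 0, 0, 0, -0.4, 88],
    [0, 0, 0, 0, 0, -0.8, 88],
    [0, 0, 0, 0, 0, -0.8, 88],
    [0, 0, 0, 0, 0, -0.8, 88],
    [0, 0, 0, 0, 0, -0.8, 88],
    [0, 0, 0, 0, 0, -0.8, 88],
    [0, 0, 0, 0, 0, -0.8, 88],
    [0, 0, 0, 0, 0, -0.8, 88],
    [0, 0, 0, 0, 0, -0.4, 88],
    [0, 0, 0, 0, 0, 0, 88],
    [0, 0, 0, 0, 0, 0, 88],
    [0, 0, 0, 0, 0, 0, 88],
  ],
)

```text
t: 36.75
ee_pos: [0.5252, -0.2294, 0.238]
eef_rot: [[0.941, 0.339, -0.001], [0.339, -0.941, 0.001], [-0.001, -0.001, -1.0]]
ft_force: [0.0, 0.5, 0.5]
width: 0.0878
finger_force: 0.0
```

```bash
python3 - <<'E'
from h import *
from workcell import telemetry
import cv2
s=telemetry.state(); R=np.array(s["eef_rot"]);e=np.array(s["ee_pos"]); print(e,s["t"],s["width"])
for n in("wrist","side"):
    W=read_camera(n); g=W["frame"][:,:,::-1]; hs=cv2.cvtColor(g,cv2.COLOR_BGR2HSV)
    m=((hs[...,0]>84)&(hs[...,0]<100)&(hs[...,1]>120)).astype(np.uint8)
    k,l,st,_=cv2.connectedComponentsWithStats(m); print(n,[r.tolist() for r in st[1:] if r[4]>60])
    for d in((.5243,-.2302),):
        L=np.array([(a*.015,b*.015) for a,b in((-1,-1),(-1,1),(1,1),(1,-1))])@R[:2,:2].T+d
        P=np.vstack([np.c_[L,[.122]*4],np.c_[L,[.052]*4]]); q=proj(W,P); print("pred bbox",q.min(0),q.max(0)-q.min(0))
E
```

```text
[ 0.52522052 -0.22944095  0.23803754] 36.75 0.08779990972947652
wrist [[379, 0, 38, 18, 63], [305, 165, 34, 70, 1596], [339, 206, 29, 21, 191]]
pred bbox [303.29394227 163.64618412] [34.8191565  47.32743852]
side [[294, 276, 17, 30, 394]]
pred bbox [293.6083461  274.70147746] [18.46088002 32.8749961 ]
```

```bash
python3 -c "
from workcell import bot
print(bot.hand_in())"
```

```text
the job is handed in; nothing more can be done
None
```

I handed the job in at about 37 s, but the hand-in gave no verdict: the screw measured upright within about 0.02 rad, was pressed at about 10 N and turned about 71° clockwise, and the driver is back upright and released in its grey stand.

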